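# Load the vial mixer, fit the hold-down plate and set its speed lever

## Task

The vial mixer was left running: first pull its speed lever all the way towards the robot to stop, and leave it there while you load. Stand every sample vial from the light pad upright in the rack, one to a cell (any cells), then lower the blue hold-down plate level over the two guide pins until it lies flat on both end blocks, and only then swing the speed lever up in line with the red pointer. Leave the other glassware, the bottles and the notebook where they are.

Things in the scene. Friction and masses are not known exactly. Their poses are not given: they have to be found in the camera images.
- mixer: White vial mixer, fixed. Origin on the bench under the middle of its black rack; x points away from the robot, y (robot's left) along the rack. Rack: five 31 mm square cells at y = -80, -40, 0, 40, 80 mm; rim 86 mm, cell floor 50 mm above the bench. Behind it (x 45 to 155 mm) a grey hood, 110 mm high. The lever console stands in front on the right.
- pin_left (a point): Tip of the left steel guide pin, at mixer x = 0, y = +118 mm, 152 mm above the bench; its twin stands at y = -118 mm. Each is upright, 10 mm thick, narrowing over its last 8 mm to the tip, on an aluminium end block (50 mm in x, 26 mm in y) whose flat top is 128 mm above the bench.
- cell0 (a point): Centre of the mouth (rim, 86 mm above the bench) of rack cell 0; cell 0 is the one nearest the lever. The cell is 36 mm deep, 31 mm square; axes as the mixer's.
- cell1 (a point): Centre of the mouth (rim, 86 mm above the bench) of rack cell 1; cell 0 is the one nearest the lever. The cell is 36 mm deep, 31 mm square; axes as the mixer's.
- cell2 (a point): Centre of the mouth (rim, 86 mm above the bench) of rack cell 2; cell 0 is the one nearest the lever. The cell is 36 mm deep, 31 mm square; axes as the mixer's.
- cell3 (a point): Centre of the mouth (rim, 86 mm above the bench) of rack cell 3; cell 0 is the one nearest the lever. The cell is 36 mm deep, 31 mm square; axes as the mixer's.
- cell4 (a point): Centre of the mouth (rim, 86 mm above the bench) of rack cell 4; cell 0 is the one nearest the lever. The cell is 36 mm deep, 31 mm square; axes as the mixer's.
- lever (a joint): Angle of the speed lever: 0 = leaning fully towards the robot (stop), grows as it swings away from the robot, 1.4 rad at the far end; it stands upright at 0.7. It stays where it is left (friction: about 3 N at the handle moves it).
- lever_grip (a point): Centre of the lever's orange cross handle, a cylinder 22 mm thick and 30 mm long lying along the hinge axis (mixer y), 95 mm from the hinge on a thin steel stem. Its z axis points from the hinge out along the lever.
- lever_hinge (a point): Point on the lever's hinge axis (along mixer y) in the middle of the black drum, 55 mm above the bench, at mixer x = -80, y = -220 mm. The drum has radius 42 mm and is 50 mm wide.
- pointer (a joint): Angle of the red speed pointer, on the same scale as the lever's: the lever is in line with the pointer when the two values are equal. It is set beforehand (between 0.45 and 1.2) and stays put.
- pointer_tip (a point): Outer end of the red pointer, a narrow flag on the rack's side of the black drum (27 mm to the left of the lever's stem), 66 mm from the same hinge axis. Its z axis points from the hinge axis out along the pointer.
- plate_grip (a point): Centre of the handle of the blue hold-down plate, 34 mm above its underside. Plate 70 (x) x 270 (y) x 8 mm, 0.3 kg, with a 13 mm round hole 118 mm either side of the middle along y (either way round fits). Black handle: upright bar 14 mm thick (x), 70 mm long (y), 8 to 48 mm above the underside. Starts flat on the bench; seated, its underside is 128 mm up.
- vial0_center (a point): Centre (half-way up) of a sample vial: glass, yellow contents, green cap; 28 mm across all the way up, 75 mm high, 35 g; z along its axis, to the cap. Starts upright on the white light pad (4 mm thick). Three to five vials are present; an absent one reads None. Seated in a cell its base is 50 mm, its top 125 mm above the bench.
- vial1_center (a point): Centre (half-way up) of a sample vial: glass, yellow contents, green cap; 28 mm across all the way up, 75 mm high, 35 g; z along its axis, to the cap. Starts upright on the white light pad (4 mm thick). Three to five vials are present; an absent one reads None. Seated in a cell its base is 50 mm, its top 125 mm above the bench.
- vial2_center (a point): Centre (half-way up) of a sample vial: glass, yellow contents, green cap; 28 mm across all the way up, 75 mm high, 35 g; z along its axis, to the cap. Starts upright on the white light pad (4 mm thick). Three to five vials are present; an absent one reads None. Seated in a cell its base is 50 mm, its top 125 mm above the bench.
- vial3_center (a point): Centre (half-way up) of a sample vial: glass, yellow contents, green cap; 28 mm across all the way up, 75 mm high, 35 g; z along its axis, to the cap. Starts upright on the white light pad (4 mm thick). Three to five vials are present; an absent one reads None. Seated in a cell its base is 50 mm, its top 125 mm above the bench.
- vial4_center (a point): Centre (half-way up) of a sample vial: glass, yellow contents, green cap; 28 mm across all the way up, 75 mm high, 35 g; z along its axis, to the cap. Starts upright on the white light pad (4 mm thick). Three to five vials are present; an absent one reads None. Seated in a cell its base is 50 mm, its top 125 mm above the bench.
- beaker_a: Glass beaker, 66 mm across, 85 mm high; origin at the centre of its underside. A bystander: leave it alone.
- beaker_b: Glass beaker, 60 mm across, 75 mm high; origin at the centre of its underside. A bystander: leave it alone.
- flask: Green glass conical flask, 82 mm across, 130 mm high; origin at the centre of its underside. A bystander: leave it alone.
- jar: White jar, 70 mm across, 100 mm high; origin at the centre of its underside. A bystander: leave it alone.
- amber: Amber bottle with a red cap, 64 mm across, 150 mm high; origin at the centre of its underside. A bystander: leave it alone.
- notebook: Red notebook, 210 x 150 x 14 mm; origin at the centre of its underside. A bystander: leave it alone.
Not all that is in view belongs to the job. Leave any black, orange or purple look-alike of the part that bears vial0_center alone.

How it is judged:
By the outcome, as a careful person would: the job done as asked, in the order asked, and still so for the second after the job is handed in, with the robot touching nothing.
Of vial0, vial1, vial2, vial3, vial4 only 3 to 5 are there at a start; the rules pass over those that are not, and their reading is None.
At some moment in a run one of plate may be knocked a few centimetres aside while the robot is not near it.
It also fails if it takes over 210 s, if anything falls off the work surface, if the arm or the gripper's body presses on something with over 40 N, if the wrist force passes 120 N, or if a joint passes its speed limit or range.

## Robot

A 6-joint arm with a two-finger parallel gripper is mounted at the origin on the work surface. World frame = base frame: x ahead of the robot, y to its left, z up, the work surface at z = 0. Lengths are in m, angles in rad, forces in N, time in s.
With the tool pointing down it reaches from about 0.25 to 0.725 m from the base axis. Payload 4 kg.
Tool frame: the origin (TCP) lies between the finger pads; the fingertips stand 17 mm ahead of it and the grasp point (between the pads) lies 2 mm behind it; z points along the fingers, x is the direction in which the jaws open and shut, and the axes are right-handed (so a half turn about z gives the same grasp; the last joint's range is limited). The gripper opens to 85 mm and grips with 20 to 120 N. Pads are 22 mm wide; open, the fingers measure 114 mm over their backs; the gripper's body (76 mm by 85 mm) begins 54 mm behind the grasp point. The pads swing forward as they close: fully open they stand 13 mm farther back than shut.
Start: joints at [-1.192, 0.241, 0.005, 1.335, 0, 1.571], TCP at [0.185, -0.465, 0.248] pointing down, gripper open.
Joint ranges: [-2.72, 2.72], [-1.05, 1.87], [-1.09, 1.28], [-1.99, 2.15], [-1.42, 1.44], [-3.14, 3.14]. Speed limits (rad/s): [2.79, 2.79, 3.14, 3.14, 3.14, 3.14].

## Interface

Orientations are given as a unit quaternion [x, y, z, w].
In Python, from workcell import telemetry, cams, workorder gives the robot as it stands. The module is installed in compiled form; this text tells all that it offers.
- The arm moves only by the tool apply_moves, never from a script. Its argument "moves" is a list that holds one entry, the list of rows, each a list of 4 numbers: the shift along the tool's x, y, z in mm, then the turn about the tool's z in degrees. A call has exactly 10 rows; each row shifts and turns the pose as measured when the row begins, along the tool's axes as they then stand; what a row does not reach is not made up. A row lasts 1/10 s, in which the tool goes at most 50 mm and 8.59 degrees, less where a joint would pass 70% of its speed; a pose out of reach is approached as far as the arm can. A call with a gripper value outside its range is refused whole. "hand" is the gripper's target within -1 to 1 (fully open at 1, half-way at 0, shut at -1), set as the call begins (left out, the last holds). The fingers move at their own pace and stop on an object; the grip force is fixed at half the most. Time passes only in rows, so rows that do not move let the fingers close, or fill a call up. It gives the time, the measured TCP pose, the force and the opening at its end, in the units of the state.
- telemetry.get_obs(): the state, without advancing time (a new reading comes with each control period).
- cams.camera(name): name is "scene" or "top" or "wrist"; returns a dict with "color" (480x640x3 uint8, red, green, blue), "fovy" (degrees; the focal length in pixels is half the picture's height over the tangent of half this angle, whatever the lens; pixels are square), "cx", "cy" (the principal point, pixels), "k1" (the pictures are not rectified: a ray, as slopes to the right and down, at radius r is drawn at 1 + k1 r^2 times it, then the intrinsics apply), "camera_from_world" (4x4, takes a point from world to camera coordinates). Camera axes: x right, y down, z forward; pixel columns grow to the right and rows downward; lengths in m; the calibration is good to about 2 mm. A picture is of the moment at which its call begins. There is no depth.
- workorder.job_done(): hands the job in, once; it reports no verdict.
The state is a dict: "clock": time; "joint_pos": joint angles; "joint_vel": joint speeds; "tau": joint torques, N m; "eef_pos": TCP position; "tool_rot": TCP orientation; "ft_force": force on the tool from outside, world axes, zero at the start; "ft_torque": the same for the moment, N m; "grip_width": finger opening in m.
Only numpy, scipy, OpenCV 4.12 (cv2) and the standard library are available. Lean on these libraries where they do the work, as an engineer would, in place of code of your own. Each camera call takes 0.05 s, during which the arm holds its last target. There are 200 camera calls.

## Working session

There is one attempt and no reset: what is moved stays moved. The work goes in short steps, Python scripts to look and compute and a tool call to move; the robot and the scene stay as the last step left them, time stands still between calls to the robot, and variables do not carry over. Pictures are saved under pics/ and viewed, about 12 in all and at most 16, crops included, and the job is handed in when it is done.

Besides the shell and the picture viewer there is one more tool, called after "Emit:" in YAML: its name, and indented under it one key for each argument. apply_moves: Moves the arm, as the interface text tells. Its arguments: {"type":"object","properties":{"moves":{"type":"array"},"hand":{"type":"number"}},"required":["moves"]}

```bash
mkdir -p pics
cat > h.py <<'E'
import numpy as np, cv2
from workcell import telemetry, cams, workorder
def cam(n,save=None):
    c=cams.camera(n)
    if save: cv2.imwrite('pics/'+save,c['color'][:,:,::-1])
    return c
def K(c):
    f=240/np.tan(np.radians(c['fovy'])/2); return f
def ray(c,u,v):
    f=K(c); d=np.array([(u-c['cx'])/f,(v-c['cy'])/f]); s=d.copy()
    for _ in range(30): s=d/(1+c['k1']*(s@s))
    M=np.array(c['camera_from_world']); R=M[:3,:3]; o=-R.T@M[:3,3]
    w=R.T@np.array([s[0],s[1],1]); return o,w/np.linalg.norm(w)
def onz(c,u,v,z):
    o,w=ray(c,u,v); return o+w*(z-o[2])/w[2]
def proj(c,p):
    M=np.array(c['camera_from_world']); q=M[:3,:3]@np.array(p)+M[:3,3]
    s=q[:2]/q[2]; s=s*(1+c['k1']*(s@s)); return s*K(c)+[c['cx'],c['cy']]
def tri(rs):
    A=0;b=0
    for o,w in rs:
        P=np.eye(3)-np.outer(w,w); A=A+P; b=b+P@o
    return np.linalg.solve(A,b)
def st():
    s=telemetry.get_obs(); print({k:np.round(s[k],4).tolist() for k in ('clock','eef_pos','tool_rot','ft_force','grip_width','joint_pos')})
    return s
E
python3 - <<'E'
from h import *
st()
for n in ('scene','top'):
    c=cam(n,n+'0.png'); print(n,c['fovy'],c['cx'],c['cy'],c['k1'],np.round(c['camera_from_world'],3).tolist())
E
```

```text
{'clock': 0.0, 'eef_pos': [0.1847, -0.464, 0.2474], 'tool_rot': [0.8276, -0.5613, -0.0009, -0.0006], 'ft_force': [0.1493, 0.7708, 0.4753], 'grip_width': 0.0856, 'joint_pos': [-1.192, 0.2414, 0.0037, 1.3352, 0.0, 1.5708]}
scene 48.26516511385416 317.8628628275987 239.24409492178543 -0.0026146412126716568 [[-0.622, 0.783, -0.012, 0.343], [0.542, 0.42, -0.728, -0.191], [-0.564, -0.459, -0.686, 1.826], [0.0, 0.0, 0.0, 1.0]]
top 53.859265326343035 319.8144874911196 242.80688338008548 -0.09102349913783685 [[-0.012, -1.0, 0.008, -0.007], [-0.998, 0.012, -0.06, 0.539], [0.06, -0.009, -0.998, 1.576], [0.0, 0.0, 0.0, 1.0]]
```

View pics/scene0.png

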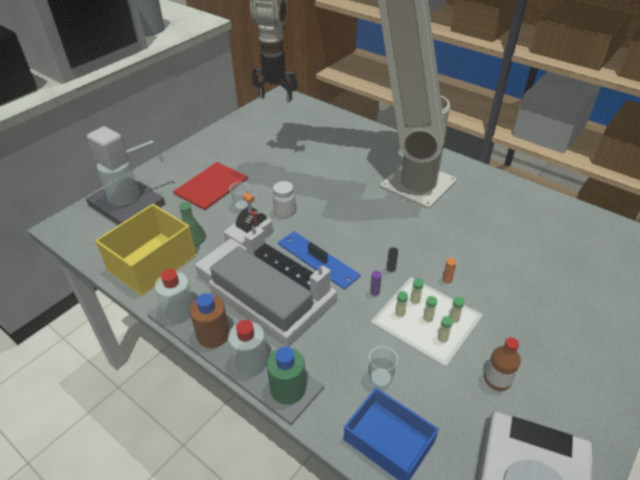

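View pics/top0.png

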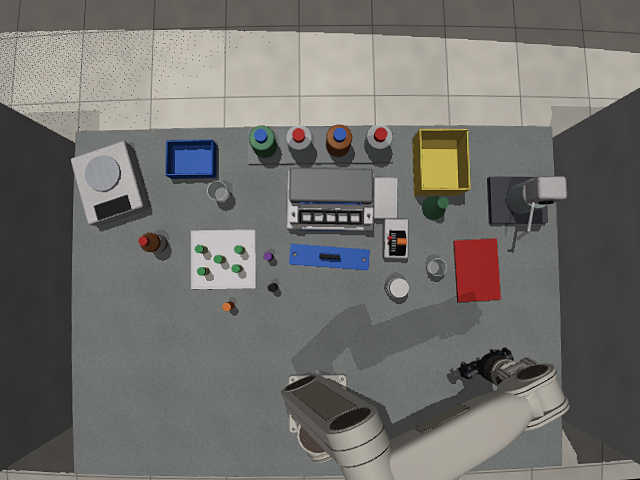

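Five green-capped vials stand on the pad (top view ~(200..240, 248..272)). The plate is at about (330,257), the rack at (330,217) and the lever at (397,240), with black, purple and orange look-alikes nearby. Next I'll measure by colour.

```bash
cat >> h.py <<'E'
def blobs(c,lo,hi,amin=8,roi=None):
    h=cv2.cvtColor(c['color'],cv2.COLOR_RGB2HSV); m=cv2.inRange(h,np.array(lo),np.array(hi))
    if roi: 
        k=np.zeros_like(m); x0,y0,x1,y1=roi; k[y0:y1,x0:x1]=1; m=m*k
    n,l,s,ce=cv2.connectedComponentsWithStats(m)
    return [(ce[i],s[i],l==i) for i in range(1,n) if s[i][4]>=amin]
E
python3 - <<'E'
from h import *
c=cam('top'); s=cam('scene')
print('caps top')
for ce,b,_ in blobs(c,(45,90,40),(85,255,255),10,(185,225,260,295)): print(ce.round(1),b,onz(c,*ce,0.079).round(4))
print('caps scene')
for ce,b,_ in blobs(s,(45,90,40),(85,255,255),10,(370,260,490,350)): print(ce.round(1),b,onz(s,*ce,0.075).round(4))
print('plate')
for ce,b,m in blobs(c,(100,120,60),(130,255,255),100,(270,235,390,280)):
    ys,xs=np.nonzero(m); P=np.array([onz(c,x,y,0.008)[:2] for x,y in zip(xs,ys)],np.float32)
    print(ce,b,cv2.minAreaRect(P), P.mean(0))
print('orange')
for ce,b,_ in blobs(c,(3,150,120),(18,255,255),4,(380,220,415,265)): print(ce.round(1),b,onz(c,*ce,0.13).round(4))
for ce,b,_ in blobs(s,(3,150,120),(18,255,255),4,(230,180,280,240)): print('s',ce.round(1),b)
a=cv2.resize(c['color'][160:280,280:420],None,fx=4,fy=4,interpolation=2)
b=cv2.resize(s['color'][180:320,190:340],None,fx=4,fy=4,interpolation=2)
cv2.imwrite('pics/a.png',a[:,:,::-1]);cv2.imwrite('pics/b.png',b[:,:,::-1])
E
```

```text
caps top
[198.6 248.6] [195 245   8   8  54] [0.5206 0.3806 0.079 ]
[238.2 249.1] [234 246   9   8  52] [0.5175 0.2516 0.079 ]
[217.6 258.8] [214 255   8   8  52] [0.487  0.3186 0.079 ]
[235.5 268.2] [232 265   8   8  53] [0.4558 0.2606 0.079 ]
[200.7 270.9] [197 267   8   8  49] [0.4482 0.3737 0.079 ]
caps scene
[418.  282.6] [414 279   9   8  57] [0.4592 0.2613 0.075 ]
[402.3 295.7] [399 292   8   8  54] [0.5225 0.2531 0.075 ]
[431.4 300.5] [428 297   8   8  51] [0.4908 0.3193 0.075 ]
[458.3 301.2] [454 297  10   9  66] [0.4514 0.3738 0.075 ]
[447.  320.6] [443 317   9   8  62] [0.5236 0.381  0.075 ]
plate
[328.75504886 256.60130293] [ 289  244   81   26 1535] ((0.4920194745063782, -0.04392227530479431), (0.2690289318561554, 0.06980405002832413), 84.88996887207031) [ 0.49191895 -0.04334463]
orange
[401.4 240.5] [397 238  10   6  59] [ 0.5358 -0.2691  0.13  ]
s [247.  196.5] [244 194   7   6  28]
```

View pics/a.png

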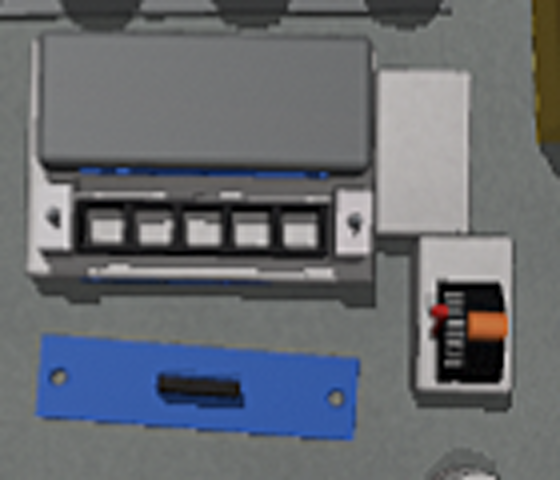

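View pics/b.png

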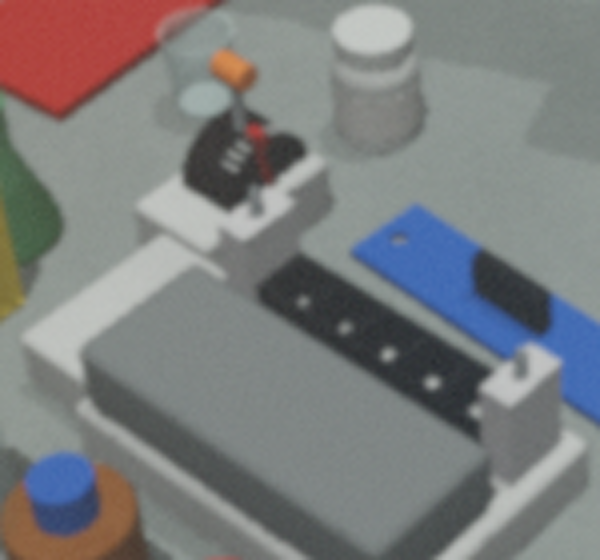

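Crop a shows the pin tips at ~(54,216) and (354,222), cell floors at x 107..299, y ~228, and the handle at (487,325). Crop b shows the pin tips at (257,190) and (521,352), the handle at (233,69) and the red pointer tip at (254,132).

Run:
```python
from h import *
c=cam('top'); s=cam('scene')
A=lambda u,v:((u+.5)/4-.5+280,(v+.5)/4-.5+160)
B=lambda u,v:((u+.5)/4-.5+190,(v+.5)/4-.5+180)
for n,a,b in (('pinL',(54,216),(521,350)),('pinR',(354,221),(257,188)),('handle',(487,325),(233,69)),('pointer',(440,312),(254,132))):
    ra=ray(c,*A(*a)); rb=ray(s,*B(*b)); p=tri([ra,rb]); print(n,p.round(4),'res px',(proj(c,p)-A(*a)).round(1),(proj(s,p)-B(*b)).round(1))
print('pins on z .152 top',onz(c,*A(54,216),.152).round(4),onz(c,*A(354,221),.152).round(4))
print('pins scene',onz(s,*B(521,350),.152).round(4),onz(s,*B(257,188),.152).round(4))
for p in ((107,226),(155,228),(203,228),(251,229),(299,230)): print('floor',onz(c,*A(*p),.05).round(4))
# block tops via white mask
g=c['color'].min(2)
for x0,x1 in ((289,299),(363,374)):
    m=(g[203:225,x0:x1]>150); ys,xs=np.nonzero(m); P=np.array([onz(c,x+x0,y+203,.128)[:2] for x,y in zip(xs,ys)],np.float32); print('block',m.sum(),P.mean(0),cv2.minAreaRect(P))
ring=lambda p,z:onz(c,*A(*p),z).round(4)
print('holes',ring((58,377),.004),ring((336,398),.004),'bar',ring((198,382),.048))
```

```text
pinL [0.6235 0.0683 0.145 ] res px [ 0.4 -0.3] [0.6 0. ]
pinR [ 0.6168 -0.1648  0.1483] res px [ 0.4 -0.3] [0.6 0.1]
handle [ 0.5345 -0.2666  0.1491] res px [ 0.4 -0.3] [0.5 0.1]
pointer [ 0.548  -0.2363  0.1143] res px [ 0.6 -0.5] [0.8 0.1]
pins on z .152 top [0.6218 0.069  0.152 ] [ 0.6153 -0.1632  0.152 ]
pins scene [0.6296 0.0713 0.152 ] [ 0.6204 -0.1631  0.152 ]
floor [0.6255 0.0301 0.05  ]
floor [ 0.6234 -0.0096  0.05  ]
floor [ 0.6229 -0.0493  0.05  ]
floor [ 0.6216 -0.0891  0.05  ]
floor [ 0.6204 -0.1288  0.05  ]
block 131 [0.62659764 0.07243439] ((0.6252756714820862, 0.07056271284818649), (0.025189844891428947, 0.0664701908826828), 89.55018615722656)
block 108 [ 0.61801183 -0.16522382] ((0.6177942752838135, -0.16547909379005432), (0.025278979912400246, 0.04462140426039696), 88.83016204833984)
holes [0.5027 0.0739 0.004 ] [ 0.482  -0.1617  0.004 ] bar [ 0.4956 -0.0435  0.048 ]
```

Emit:
apply_moves:
  moves:
    - [[-7,-50,0,0],[-7,-50,0,0],[-7,-50,0,0],[-7,-50,0,0],[-7,-50,0,0],[-7,-50,0,0],[-7,-45,0,0],[-5,-35,0,0],[0,0,0,-8],[0,0,0,-8]]
  hand: 0

```text
clock: 1.3
eef_pos: [0.5255, -0.2724, 0.2456]
tool_rot: [0.898, -0.44, 0.0, 0.001]
ft_force: [0.5, -0.9, -0.2]
grip_width: 0.0427
```

Emit:
apply_moves:
  moves:
    - [[0,0,0,-8.4],[0,0,0,-8.4],[0,0,0,-8.4],[0,0,0,-8.4],[0,0,0,-8.4],[0,0,0,-8],[0,0,0,0],[0,0,0,0],[0,0,0,0],[0,0,0,0]]

```text
clock: 2.3
eef_pos: [0.5263, -0.2705, 0.2429]
tool_rot: [1.0, -0.012, -0.002, -0.001]
ft_force: [0.3, -0.7, -0.1]
grip_width: 0.0433
```

```bash
cat >> h.py <<'E'
from scipy.spatial.transform import Rotation as Ro
MX=np.array([.622,-.048]); YAW=-.03
def plan(xyz,yaw=None):
    """tool-frame shift (mm) now to xyz; turn about tool z (deg) for tool x at world yaw"""
    s=telemetry.get_obs(); R=Ro.from_quat(s['tool_rot']).as_matrix()
    y=np.arctan2(R[1,0],R[0,0]); d=R.T@(np.array(xyz)-s['eef_pos'])*1000
    t=None if yaw is None else np.degrees(-((yaw-y+np.pi/2)%np.pi-np.pi/2))
    print('yaw',round(y,4),'tilt',np.degrees(np.arccos(-R[2,2])).round(2),'shift',d.round(1),'turn',t); return d
def mix(x,y,z):
    c,s=np.cos(YAW),np.sin(YAW); return np.array([MX[0]+c*x-s*y,MX[1]+s*x+c*y,z])
E
python3 - <<'E'
from h import *
st(); plan((.5345,-.2666,.25),-.03); c=cam('wrist','w1.png'); print(c['fovy'],c['cx'],c['cy'],c['k1'],np.round(c['camera_from_world'],3).tolist())
E
```

```text
{'clock': 2.3, 'eef_pos': [0.5263, -0.2705, 0.2429], 'tool_rot': [0.9999, -0.0116, -0.0021, -0.0005], 'ft_force': [0.3283, -0.6729, -0.0573], 'grip_width': 0.0433, 'joint_pos': [-0.4744, 0.4313, 0.262, 1.4057, -0.0009, 1.1196]}
yaw -0.0231 tilt 0.24 shift [ 8.1 -4.1 -7.1] turn 0.3949548045261255
67.01001704240704 317.0314900606429 242.40387974290297 -0.03534632278845027 [[1.0, -0.023, -0.004, -0.531], [-0.021, -0.953, 0.304, -0.284], [-0.011, -0.304, -0.953, 0.299], [0.0, 0.0, 0.0, 1.0]]
```

View pics/w1.png

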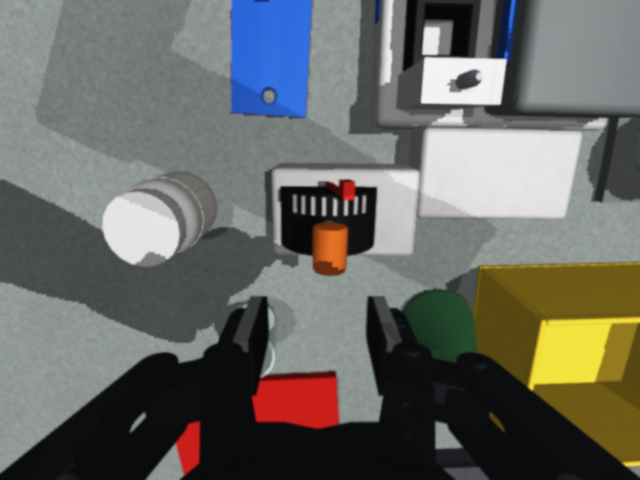

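The wrist view shows the handle at (330,249), the red pointer tip at (348,190), the right pin tip at (479,75) and a plate hole at (268,96).

Run:
```python
from h import *
c=cam('wrist'); 
print('pinR',onz(c,478,76,.152).round(4),'hole',onz(c,268.5,96,.004).round(4))
hs=blobs(c,(3,150,120),(18,255,255),100,(280,200,380,300))
for ce,b,_ in hs: print('handle',ce.round(1),b,onz(c,*ce,.155).round(4))
H=mix(-.08,-.22,.055); print('hinge',H)
for ce,b,m in blobs(c,(0,150,80),(5,255,255),20,(300,170,400,220))+blobs(c,(170,150,80),(180,255,255),20,(300,170,400,220)):
    print('ptr',ce.round(1),b)
for u,v in ((348,190),(354,190),(341,190),(348,182),(348,197)):
    z=.11
    for _ in range(20):
        p=onz(c,u,v,z); a=np.arcsin(np.clip((p[0]-mix(-.08,-.193,0)[0])/.066,-1,1)); z=.055+.066*np.cos(a)
    print((u,v),p.round(4),'angle',.7+a)
a=cv2.resize(c['color'][150:290,260:430],None,fx=4,fy=4,interpolation=2); cv2.imwrite('pics/c.png',a[:,:,::-1])
```

```text
pinR [ 0.6171 -0.1659  0.152 ] hole [ 0.4816 -0.1622  0.004 ]
handle [331.3 246.7] [ 314  227   34   44 1178] [ 0.5345 -0.2628  0.155 ]
hinge [ 0.53543699 -0.26550137  0.055     ]
ptr [348.1 190.3] [342 181  14  20 234]
(348, 190) [ 0.5475 -0.2335  0.12  ] angle 0.8720961146384434
(354, 190) [ 0.5518 -0.2338  0.1191] angle 0.9374326781643387
(341, 190) [ 0.5427 -0.2333  0.1207] angle 0.7976739463141973
(348, 182) [ 0.5475 -0.228   0.12  ] angle 0.8719083163637505
(348, 197) [ 0.5476 -0.2384  0.12  ] angle 0.8722719727512308
```

View pics/c.png

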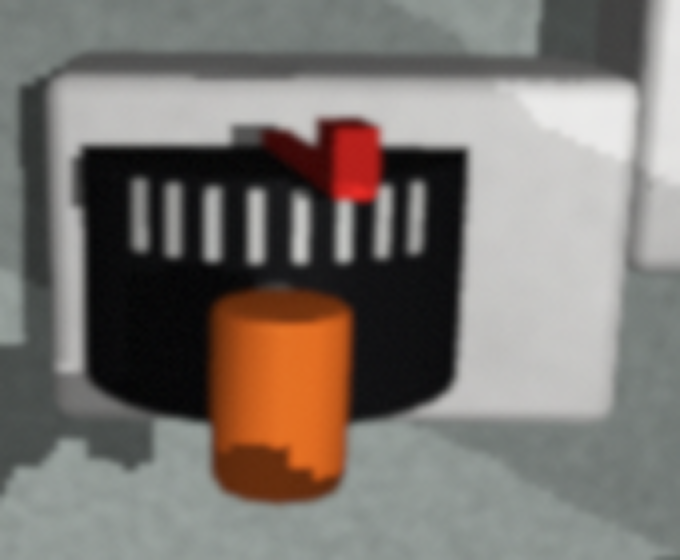

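Emit:
apply_moves:
  moves:
    - [[8,-5,0,0.4],[0,0,20,0],[0,0,20,0],[0,0,20,0],[0,0,15,0],[0,0,9,0],[0,0,0,0],[0,0,0,0],[0,0,0,0],[0,0,0,0]]

```text
clock: 3.4
eef_pos: [0.5405, -0.2641, 0.1594]
tool_rot: [1.0, -0.016, 0.002, 0.001]
ft_force: [-0.7, 0.4, -0.1]
grip_width: 0.0427
```

Emit:
apply_moves:
  moves:
    - [[0,0,0,0],[0,0,0,0],[0,0,0,0],[0,0,0,0],[0,0,0,0],[0,0,0,0],[0,0,0,0],[0,0,0,0],[0,0,0,0],[0,0,0,0]]
  hand: -1

```text
clock: 4.4
eef_pos: [0.54, -0.2644, 0.1608]
tool_rot: [1.0, -0.017, 0.002, 0.001]
ft_force: [-1.3, -0.1, -0.2]
grip_width: 0.0198
```

Run:
```python
from h import *
st(); plan((.5345,-.2666,.159),-.03)
```

```text
{'clock': 4.4, 'eef_pos': [0.54, -0.2644, 0.1608], 'tool_rot': [0.9999, -0.0165, 0.0022, 0.0009], 'ft_force': [-1.3102, -0.0746, -0.207], 'grip_width': 0.0198, 'joint_pos': [-0.4553, 0.4843, 0.1292, 1.211, 0.0001, 1.1485]}
yaw -0.033 tilt 0.27 shift [-5.5  2.4  1.8] turn -0.17285462102297236
```

Emit:
apply_moves:
  moves:
    - [[-7,0,0,0],[-7,0,0.5,0],[-7,0,1,0],[-7,0,1.5,0],[-7,0,2,0],[-7,0,2.7,0],[-7,0,3.4,0],[-6,0,3.5,0],[0,0,0,0],[0,0,0,0]]

```text
clock: 5.4
eef_pos: [0.5251, -0.2639, 0.1609]
tool_rot: [0.999, -0.012, 0.052, 0.003]
ft_force: [1.2, 0.1, -1.8]
grip_width: 0.0194
```

Run:
```python
from h import *
st(); plan(mix(-.08-.061,-.22,.139),-.03)
```

```text
{'clock': 5.4, 'eef_pos': [0.5251, -0.2639, 0.1609], 'tool_rot': [0.9986, -0.0116, 0.052, 0.0027], 'ft_force': [1.2483, 0.1112, -1.7661], 'grip_width': 0.0194, 'joint_pos': [-0.4865, 0.3932, -0.0192, 1.0633, 0.0426, 1.1096]}
yaw -0.023 tilt 5.97 shift [-52.7   0.9  16.5] turn 0.40163745836969394
```

Emit:
apply_moves:
  moves:
    - [[7,0,-0.7,0],[7,0,-0.7,0],[7,0,-0.7,0],[7,0,0,0],[0,0,0,0],[0,0,0,0],[0,0,0,0],[0,0,0,0],[0,0,0,0],[0,0,0,0]]

```text
clock: 6.4
eef_pos: [0.5324, -0.2642, 0.1613]
tool_rot: [1.0, -0.015, 0.026, 0.002]
ft_force: [-1.2, 1.2, 1.2]
grip_width: 0.0199
```

Run:
```python
from h import *
st(); plan(mix(-.08,-.22,.16),-.03); R=Ro.from_quat(telemetry.get_obs()['tool_rot']).as_matrix(); print(R[:,2])
```

```text
{'clock': 6.4, 'eef_pos': [0.5324, -0.2642, 0.1613], 'tool_rot': [0.9995, -0.015, 0.0263, 0.0021], 'ft_force': [-1.191, 1.1951, 1.1743], 'grip_width': 0.0199, 'joint_pos': [-0.4699, 0.438, 0.0553, 1.139, 0.0194, 1.1314]}
yaw -0.0299 tilt 3.02 shift [3.  1.2 1.5] turn 0.003760371657808972
[ 0.05251592 -0.00490206 -0.99860806]
```

Emit:
apply_moves:
  moves:
    - [[7,0,0,0],[7,0,0,0],[7,0,0,0],[7,0,0,0],[1,0,0,0],[0,0,0,0],[0,0,0,0],[0,0,0,0],[0,0,0,0],[0,0,0,0]]

```text
clock: 7.4
eef_pos: [0.5443, -0.2646, 0.1616]
tool_rot: [1.0, -0.017, 0.006, 0.003]
ft_force: [-1.3, 0.7, 2.7]
grip_width: 0.0197
```

Run:
```python
from h import *
st(); R=Ro.from_quat(telemetry.get_obs()['tool_rot']).as_matrix(); print(R[:,2])
```

```text
{'clock': 7.4, 'eef_pos': [0.5443, -0.2646, 0.1616], 'tool_rot': [0.9998, -0.017, 0.0064, 0.0026], 'ft_force': [-1.3304, 0.7298, 2.6795], 'grip_width': 0.0197, 'joint_pos': [-0.4528, 0.4845, 0.1316, 1.2042, 0.0007, 1.1521]}
[ 0.01265262 -0.00537764 -0.99990549]
```

Emit:
apply_moves:
  moves:
    - [[6,0,0,0],[5,0,0,0],[0,0,0,0],[0,0,0,0],[0,0,0,0],[0,0,0,0],[0,0,0,0],[0,0,0,0],[0,0,0,0],[0,0,0,0]]

```text
clock: 8.4
eef_pos: [0.5492, -0.2647, 0.1613]
tool_rot: [1.0, -0.018, -0.001, 0.003]
ft_force: [-2.6, 0.3, 3.4]
grip_width: 0.0198
```

Emit:
apply_moves:
  moves:
    - [[0,0,0,0],[0,0,0,0],[0,0,0,0],[0,0,-10,0],[0,0,-20,0],[0,0,-20,0],[0,0,0,0],[0,0,0,0],[0,0,0,0],[0,0,0,0]]
  hand: 0

```text
clock: 9.4
eef_pos: [0.5527, -0.2647, 0.2126]
tool_rot: [1.0, -0.018, 0.003, 0.003]
ft_force: [-0.2, 0.1, 0.7]
grip_width: 0.0423
```

Run:
```python
from h import *
st(); R=Ro.from_quat(telemetry.get_obs()['tool_rot']).as_matrix(); print(R[:,2])
c=cam('wrist')
for ce,b,_ in blobs(c,(3,150,120),(18,255,255),100,(200,100,480,400)): print('handle',ce.round(1),b,onz(c,*ce,.15).round(4))
plan(mix(-.08,-.22,.2),-.03)
```

```text
{'clock': 9.4, 'eef_pos': [0.5527, -0.2647, 0.2126], 'tool_rot': [0.9998, -0.0176, 0.003, 0.0026], 'ft_force': [-0.1898, 0.1452, 0.7449], 'grip_width': 0.0423, 'joint_pos': [-0.4456, 0.4766, 0.2543, 1.3408, -0.0022, 1.1603]}
[ 0.00592815 -0.00523487 -0.99996873]
handle [310.8 267. ] [293 252  37  30 913] [ 0.5493 -0.2606  0.15  ]
yaw -0.0351 tilt 0.43 shift [-17.2   1.4  12.4] turn -0.29395645285207117
```

Emit:
apply_moves:
  moves:
    - [[15,0,0,0],[17,0,0,0],[0,0,0,0],[0,0,0,0],[0,0,0,0],[0,0,20,0],[0,0,20,0],[0,0,20,0],[0,0,15,0],[0,0,0,0]]
  hand: -1

```text
clock: 10.45
eef_pos: [0.5796, -0.2657, 0.1327]
tool_rot: [1.0, -0.019, -0.001, 0.001]
ft_force: [1.0, 0.5, 0.5]
grip_width: -0.0001
```

Emit:
apply_moves:
  moves:
    - [[-8,0,0,0],[-8,0,0,0],[-8,0,0,0],[-8,0,0,0],[-8,0,0,0],[0,0,0,0],[0,0,0,0],[0,0,0,0],[0,0,0,0],[0,0,0,0]]

```text
clock: 11.45
eef_pos: [0.5395, -0.265, 0.1382]
tool_rot: [1.0, -0.019, 0.005, 0.003]
ft_force: [1.9, -0.1, -0.1]
grip_width: -0.0002
```

Run:
```python
from h import *
st(); R=Ro.from_quat(telemetry.get_obs()['tool_rot']).as_matrix(); print(R[:,2])
plan(mix(-.08-.0355,-.22,.135),-.03)
```

```text
{'clock': 11.45, 'eef_pos': [0.5395, -0.265, 0.1382], 'tool_rot': [0.9998, -0.0187, 0.0051, 0.0028], 'ft_force': [1.8734, -0.0695, -0.0566], 'grip_width': -0.0002, 'joint_pos': [-0.4563, 0.4953, 0.0854, 1.1493, -0.0007, 1.152]}
[ 0.01004291 -0.00570817 -0.99993328]
yaw -0.0374 tilt 0.66 shift [-39.6   0.9   2.8] turn -0.4253745857428729
```

Emit:
apply_moves:
  moves:
    - [[-8,0,1,0],[-8,0,1,0],[-8,0,1,0],[-8,0,1,0],[-6,0,1,0],[-4,0,0,0],[-4,0,0,0],[-3,0,0,0],[0,0,0,0],[0,0,0,0]]

```text
clock: 12.45
eef_pos: [0.4981, -0.2635, 0.1328]
tool_rot: [1.0, -0.017, 0.019, 0.003]
ft_force: [3.3, 0.0, -1.8]
grip_width: -0.0001
```

Run:
```python
from h import *
st(); R=Ro.from_quat(telemetry.get_obs()['tool_rot']).as_matrix(); print(R[:,2])
plan(mix(-.08-.0355,-.22,.135),-.03)
```

```text
{'clock': 12.45, 'eef_pos': [0.4981, -0.2635, 0.1328], 'tool_rot': [0.9997, -0.017, 0.0186, 0.0027], 'ft_force': [3.3403, 0.037, -1.7558], 'grip_width': -0.0001, 'joint_pos': [-0.493, 0.4131, -0.0624, 1.0597, 0.0124, 1.1121]}
[ 0.03715513 -0.00593193 -0.9992919 ]
yaw -0.0339 tilt 2.16 shift [ 2.   0.9 -2.1] turn -0.22437874506804512
```

Emit:
apply_moves:
  moves:
    - [[-5,0,0,0],[-5,0,0,0],[-5,0,0,0],[0,0,0,0],[10,0,0,0],[10,0,0,0],[0,0,-30,0],[0,0,-40,0],[0,0,-30,0],[0,0,0,0]]

```text
clock: 13.45
eef_pos: [0.5069, -0.2627, 0.2357]
tool_rot: [1.0, -0.015, 0.026, 0.001]
ft_force: [-0.0, 0.5, 0.1]
grip_width: -0.0002
```

Run:
```python
from h import *
st(); R=Ro.from_quat(telemetry.get_obs()['tool_rot']).as_matrix(); print(R[:,2])
c=cam('wrist','w2.png'); t=cam('top'); s=cam('scene')
for ce,b,_ in blobs(c,(3,150,120),(18,255,255),100,(200,100,480,400)): print('handle',ce.round(1),b,onz(c,*ce,.128).round(4))
r=[]
for q,roi in ((t,(380,220,420,275)),(s,(225,170,300,240))):
    for ce,b,_ in blobs(q,(3,150,100),(18,255,255),4,roi): print(ce,b,onz(q,*ce,.128).round(4)); r.append(ray(q,*ce))
print(tri(r)); print(mix(-.141,-.22,.128))
```

```text
{'clock': 13.45, 'eef_pos': [0.5069, -0.2627, 0.2357], 'tool_rot': [0.9995, -0.0155, 0.0264, 0.0007], 'ft_force': [-0.0327, 0.459, 0.0606], 'grip_width': -0.0002, 'joint_pos': [-0.4896, 0.3505, 0.1219, 1.2945, 0.0229, 1.1127]}
[ 0.05280618 -0.00218584 -0.99860239]
handle [258.8 247. ] [244 231  32  34 846] [ 0.4729 -0.26    0.128 ]
[398.42424242 260.54545455] [396 258   6   6  33] [ 0.4731 -0.2586  0.128 ]
[264.05882353 193.        ] [262 191   5   5  17] [ 0.4749 -0.2626  0.128 ]
[ 0.47442894 -0.26009086  0.12868408]
[ 0.47446444 -0.26367164  0.128     ]
```

View pics/w2.png

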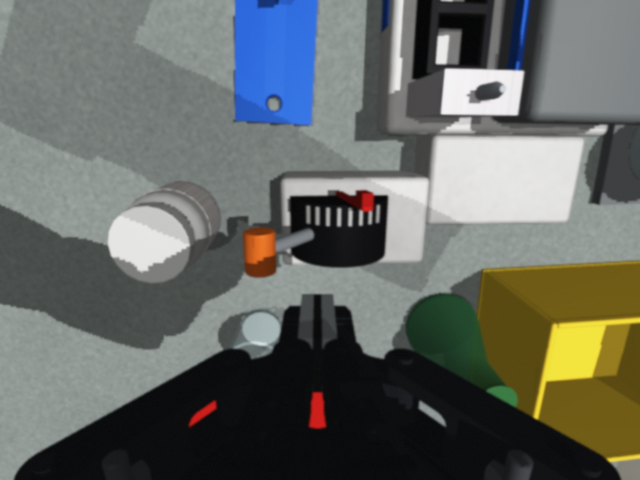

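Wrist view: the lever handle, at (259,247), leans fully back. Two-view x is .474 against .4745 expected at stop. The tool picked up a 3° tilt while pushing. I'll undo it by pressing the closed fingertips gently against the fixed end block's near face.

Emit:
apply_moves:
  moves:
    - [[20,-40,0,0],[20,-40,0,0],[5,-18,0,0],[0,0,0,0],[0,0,35,0],[0,0,35,0],[0,0,30,0],[0,0,13,0],[0,0,0,0],[0,0,0,0]]

```text
clock: 14.6
eef_pos: [0.5472, -0.164, 0.1006]
tool_rot: [1.0, -0.019, 0.008, -0.003]
ft_force: [0.9, -0.7, 0.2]
grip_width: -0.0
```

Run:
```python
from h import *
st(); R=Ro.from_quat(telemetry.get_obs()['tool_rot']).as_matrix(); print(R[:,2])
plan((.578,-.166,.122),-.03)
```

```text
{'clock': 14.6, 'eef_pos': [0.5472, -0.164, 0.1006], 'tool_rot': [0.9998, -0.0191, 0.0078, -0.0032], 'ft_force': [0.9341, -0.6541, 0.1775], 'grip_width': -0.0, 'joint_pos': [-0.2965, 0.4728, -0.0586, 1.0261, 0.0105, 1.3126]}
[ 0.01578137  0.00613817 -0.99985663]
yaw -0.0382 tilt 0.97 shift [ 31.1   0.7 -20.9] turn -0.4704256043895697
```

Emit:
apply_moves:
  moves:
    - [[0,0,-35,0],[0,0,-35,0],[0,0,-35,0],[0,0,-35,0],[0,0,-15,0],[0,0,0,0],[-10,-40,0,0],[-8,-40,0,0],[-8,-40,0,0],[-8,-40,0,0]]
  hand: 0

```text
clock: 15.6
eef_pos: [0.5166, -0.0088, 0.2646]
tool_rot: [1.0, -0.027, 0.01, -0.001]
ft_force: [0.6, 1.1, -0.0]
grip_width: 0.0427
```

Emit:
apply_moves:
  moves:
    - [[-8,-40,0,0],[-8,-40,0,0],[-8,-40,0,0],[-8,-40,0,0],[-6,-30,0,0],[0,-20,0,0],[0,-15,0,0],[0,0,0,0],[0,0,0,0],[0,0,0,0]]

```text
clock: 16.6
eef_pos: [0.4848, 0.2275, 0.2583]
tool_rot: [1.0, -0.026, 0.007, 0.001]
ft_force: [0.6, -0.6, 0.3]
grip_width: 0.0424
```

Run:
```python
from h import *
st(); R=Ro.from_quat(telemetry.get_obs()['tool_rot']).as_matrix(); print(R[:,2])
c=cam('wrist','w3.png')
for ce,b,_ in blobs(c,(45,90,40),(85,255,255),100): print(ce.round(1),b,onz(c,*ce,.077).round(4))
```

```text
{'clock': 16.6, 'eef_pos': [0.4848, 0.2275, 0.2583], 'tool_rot': [0.9996, -0.0256, 0.007, 0.0011], 'ft_force': [0.6299, -0.6009, 0.2927], 'grip_width': 0.0424, 'joint_pos': [0.4431, 0.2987, 0.109, 1.3695, -0.0082, 2.0651]}
[ 0.01395311 -0.00249992 -0.99989953]
[352.3  21.9] [ 335    1   36   44 1208] [0.5214 0.3808 0.077 ]
[257.7  36.9] [ 240   17   37   42 1164] [0.4493 0.374  0.077 ]
[312.1 109. ] [296  92  33  35 911] [0.4877 0.3199 0.077 ]
[279.4 182.2] [264 166  32  33 839] [0.4569 0.2629 0.077 ]
[352.5 188.5] [337 172  32  33 819] [0.5185 0.2543 0.077 ]
```

View pics/w3.png

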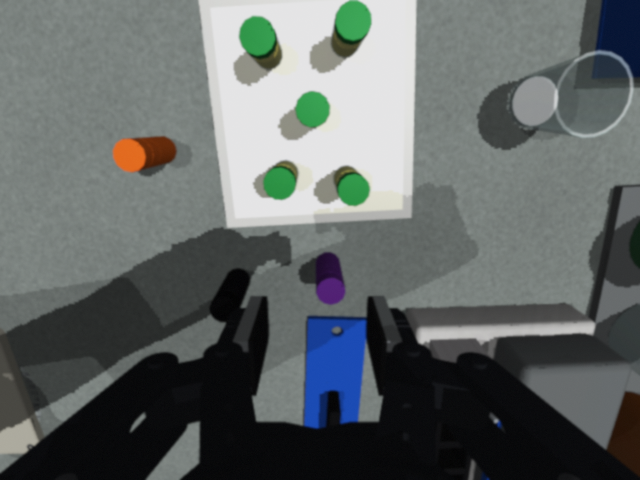

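The wrist view shows five green caps at (279,182), (352,188), (312,109), (258,37) and (352,22). The purple and black tubes sit just outside the pad. I'll go to the first vial, at (.457,.2625).

Emit:
apply_moves:
  moves:
    - [[-16,-17,0,-1.2],[-14,-15,0,0],[0,0,0,0],[0,0,25,0],[0,0,25,0],[0,0,25,0],[0,0,25,0],[0,0,15,0],[0,0,0,0],[0,0,0,0]]

```text
clock: 17.65
eef_pos: [0.4641, 0.2502, 0.1422]
tool_rot: [1.0, -0.024, 0.011, 0.001]
ft_force: [-0.3, -0.4, 0.7]
grip_width: 0.0422
```

Run:
```python
from h import *
st(); plan((.457,.2625,.064),-.03)
```

```text
{'clock': 17.65, 'eef_pos': [0.4641, 0.2502, 0.1422], 'tool_rot': [0.9997, -0.0237, 0.011, 0.0014], 'ft_force': [-0.3166, -0.3633, 0.6972], 'grip_width': 0.0422, 'joint_pos': [0.5018, 0.3511, -0.1296, 1.0723, -0.0136, 2.1199]}
yaw -0.0474 tilt 1.28 shift [ -9.4 -12.1  78. ] turn -0.9966898690637821
```

Emit:
apply_moves:
  moves:
    - [[-5,-7,0,-1.5],[-4,-6,0,0],[0,0,0,0],[-1,-1,0,0],[0,0,20,0],[0,0,20,0],[0,0,15,0],[0,0,10,0],[0,0,5,0],[0,0,0,0]]

```text
clock: 18.65
eef_pos: [0.4603, 0.2692, 0.077]
tool_rot: [1.0, -0.009, 0.018, -0.002]
ft_force: [0.5, 0.4, -0.2]
grip_width: 0.0425
```

Run:
```python
from h import *
st(); plan((.457,.2625,.064),-.03)
```

```text
{'clock': 18.65, 'eef_pos': [0.4603, 0.2692, 0.077], 'tool_rot': [0.9998, -0.0087, 0.0175, -0.0022], 'ft_force': [0.4567, 0.4174, -0.209], 'grip_width': 0.0425, 'joint_pos': [0.5371, 0.4204, -0.2166, 0.9016, -0.0145, 2.1251]}
yaw -0.0176 tilt 2.02 shift [-3.6  6.9 12.9] turn 0.71248949683413
```

Emit:
apply_moves:
  moves:
    - [[-2,4,0,0.7],[-2,3,0,0],[0,0,4,0],[0,0,4,0],[0,0,4,0],[0,0,0,0],[0,0,0,0],[0,0,0,0],[0,0,0,0],[0,0,0,0]]

```text
clock: 19.65
eef_pos: [0.4579, 0.2627, 0.0664]
tool_rot: [1.0, -0.015, 0.02, -0.003]
ft_force: [-1.3, 0.2, -0.0]
grip_width: 0.0426
```

Run:
```python
from h import *
st(); plan((.457,.2625,.064),-.03)
c=cam('wrist','w4.png')
```

```text
{'clock': 19.65, 'eef_pos': [0.4579, 0.2627, 0.0664], 'tool_rot': [0.9997, -0.0155, 0.0195, -0.0035], 'ft_force': [-1.268, 0.2384, -0.0064], 'grip_width': 0.0426, 'joint_pos': [0.5286, 0.4214, -0.2487, 0.8636, -0.0142, 2.1302]}
yaw -0.0311 tilt 2.27 shift [-1.   0.3  2.4] turn -0.06531812740256943
```

View pics/w4.png

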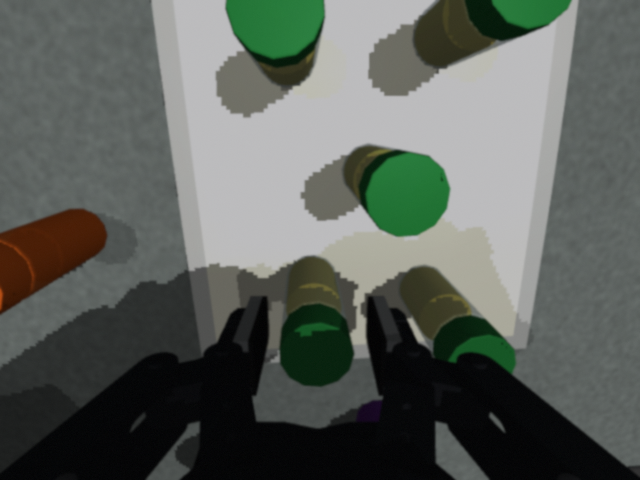

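The vial cap at (316,345) is centred between the jaws (267..367). Closing and lifting.

Emit:
apply_moves:
  moves:
    - [[0,0,0,0],[0,0,0,0],[0,0,0,0],[0,0,0,0],[0,0,0,0],[0,0,0,0],[0,0,0,0],[0,0,-20,0],[0,0,-30,0],[0,0,-30,0]]
  hand: -1

```text
clock: 20.7
eef_pos: [0.4511, 0.2601, 0.1435]
tool_rot: [1.0, -0.015, 0.014, -0.0]
ft_force: [-0.3, -0.4, -0.3]
grip_width: 0.0262
```

Emit:
apply_moves:
  moves:
    - [[0,0,-40,0],[0,0,-40,0],[0,0,-20,0],[0,0,0,0],[0,0,0,0],[0,0,0,0],[0,0,0,0],[0,0,0,0],[0,0,0,0],[0,0,0,0]]

```text
clock: 21.7
eef_pos: [0.4469, 0.259, 0.2434]
tool_rot: [1.0, -0.016, 0.012, 0.001]
ft_force: [0.2, 0.8, 0.2]
grip_width: 0.0263
```

Run:
```python
from h import *
st(); plan(mix(0,.08,.25),-.03)
```

```text
{'clock': 21.7, 'eef_pos': [0.4469, 0.259, 0.2434], 'tool_rot': [0.9998, -0.0156, 0.0121, 0.0013], 'ft_force': [0.2318, 0.8271, 0.2134], 'grip_width': 0.0263, 'joint_pos': [0.5334, 0.2606, 0.0183, 1.3091, -0.0148, 2.1352]}
yaw -0.0312 tilt 1.4 shift [184.6 221.4  -1.7] turn -0.0669690271348086
```

Emit:
apply_moves:
  moves:
    - [[18,38,0,0],[19,38,0,0],[19,38,0,0],[19,38,0,0],[19,38,0,0],[19,38,0,0],[19,38,0,0],[19,38,0,0],[16,35,0,0],[10,25,0,0]]

```text
clock: 22.7
eef_pos: [0.6195, -0.1189, 0.2449]
tool_rot: [1.0, -0.01, 0.011, 0.001]
ft_force: [0.7, 1.0, -1.0]
grip_width: 0.0263
```

Emit:
apply_moves:
  moves:
    - [[3,8,0,0],[0,0,0,0],[0,0,0,0],[0,0,0,0],[0,0,0,0],[0,0,0,0],[0,0,0,0],[0,0,0,0],[0,0,0,0],[0,0,0,0]]

```text
clock: 23.7
eef_pos: [0.6217, -0.1244, 0.2443]
tool_rot: [1.0, -0.009, 0.01, -0.0]
ft_force: [-0.3, -0.6, -0.6]
grip_width: 0.0267
```

Run:
```python
from h import *
st(); plan(mix(0,-.08,.2),-.03)
c=cam('wrist','w5.png')
```

```text
{'clock': 23.7, 'eef_pos': [0.6217, -0.1244, 0.2443], 'tool_rot': [0.9999, -0.0087, 0.01, -0.0003], 'ft_force': [-0.2662, -0.6339, -0.5788], 'grip_width': 0.0267, 'joint_pos': [-0.1995, 0.5014, 0.3756, 1.4254, 0.0043, 1.3887]}
yaw -0.0173 tilt 1.15 shift [-2.9  3.6 44.3] turn 0.7253876505415165
```

View pics/w5.png

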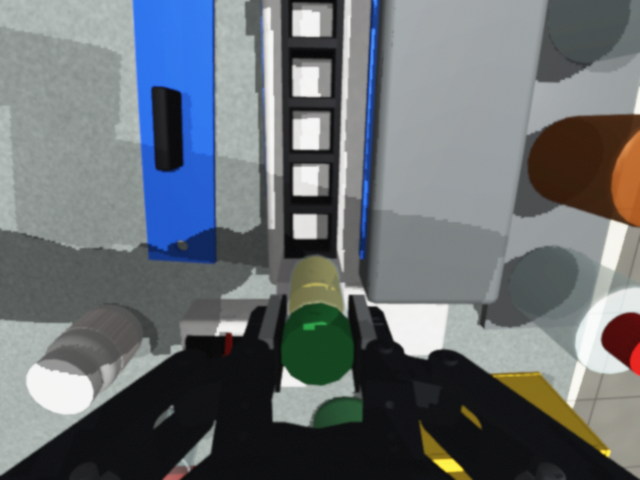

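The held vial's cap is at (320,345) and its base at about (316,262). The empty cells sit at column ~310, rows 20, 77, 130, 180 and 228.

```bash
cat >> h.py <<'E'
def rack(c):
    """row by row black rack frame edges -> world at rim"""
    g=c['color'].max(2).astype(int); out=[]
    for y in (.095,.060,.020,-.020,-.060,-.095):
        p=proj(c,mix(0,y,.086)); 
        if not(0<=p[1]<480): continue
        v=int(round(p[1])); r=g[v,:]; u0=int(p[0]); l=u0
        while l>0 and r[l]<60: l-=1
        q=u0
        while q<639 and r[q]<60: q+=1
        a,b=onz(c,l+.5,v,.086),onz(c,q-.5,v,.086); out.append((v,l,q,a[:2].round(4),b[:2].round(4),((a+b)/2)[:2].round(4),round(b[0]-a[0],4)))
    return out
E
python3 - <<'E'
from h import *
s=telemetry.get_obs(); R=Ro.from_quat(s['tool_rot']).as_matrix()
c=cam('wrist')
print('pred cap',proj(c,s['eef_pos']+R@[0,0,-.0126]),'base',proj(c,s['eef_pos']+R@[0,0,.0624]))
for ce,b,_ in blobs(c,(45,90,20),(85,255,255),500,(270,280,370,400)): print('cap',ce,b)
for r in rack(c): print(*r)
g=c['color'].min(2); m=(g>130).astype(np.uint8); m[:, :285]=0; m[:,338:]=0; m[245:]=0
n,l,st_,ce=cv2.connectedComponentsWithStats(m)
for i in range(1,n):
    if st_[i][4]>200: b=st_[i]; print('floor',b,onz(c,b[0]-.5,b[1]-.5,.05)[:2].round(4),onz(c,b[0]+b[2]-.5,b[1]+b[3]-.5,.05)[:2].round(4))
a=cv2.resize(c['color'][0:290,250:400],None,fx=2,fy=2,interpolation=2); cv2.imwrite('pics/d.png',a[:,:,::-1])
for y in (-.08,-.04,0,.04,.08): print('pred cell',proj(c,mix(0,y,.086)).round(1))
E
```

```text
pred cap [318.21264121 353.7074661 ] base [317.79485633 274.22298961]
cap [317.14446261 344.06375153] [ 280  303   75   82 4894]
43 309 316 [0.6215 0.0118] [0.6257 0.0117] [0.6236 0.0117] 0.0042
102 282 340 [ 0.6007 -0.0274] [ 0.6427 -0.0281] [ 0.6217 -0.0277] 0.042
158 283 338 [ 0.5997 -0.0678] [ 0.6412 -0.0686] [ 0.6204 -0.0682] 0.0415
209 283 337 [ 0.5979 -0.1077] [ 0.6403 -0.1086] [ 0.6191 -0.1082] 0.0424
250 283 336 [ 0.5964 -0.1423] [ 0.6395 -0.1433] [ 0.6179 -0.1428] 0.0431
floor [ 292    6   39   31 1138] [0.6083 0.0458] [0.6384 0.0235]
floor [ 292   63   38   34 1236] [0.6068 0.0049] [ 0.6373 -0.0214]
floor [ 293  114   36   36 1243] [ 0.6062 -0.0343] [ 0.6361 -0.0642]
floor [293 164  35  32 993] [ 0.6047 -0.0755] [ 0.6349 -0.1041]
floor [293 214  25  25 615] [ 0.6031 -0.1199] [ 0.6253 -0.1441]
pred cell [311.2 232.8]
pred cell [311.6 183.7]
pred cell [312.  130.6]
pred cell [312.5  73.1]
pred cell [313.  11.]
```

View pics/d.png

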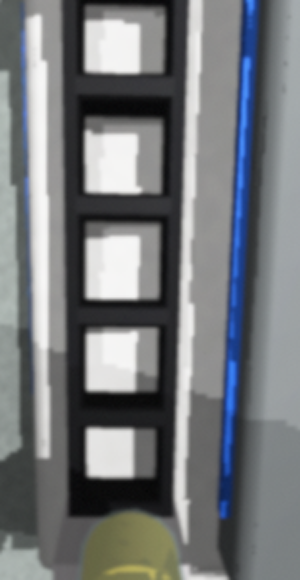

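```bash
sed -i 's/^MX=.*/MX=np.array([.6213,-.048]); YAW=-.032/' h.py
python3 - <<'E'
from h import *
plan(mix(0,-.08,.16),-.032)
E
```

```text
yaw -0.0176 tilt 1.14 shift [-4.5  3.5 84.1] turn 0.8266413410736511
```

Emit:
apply_moves:
  moves:
    - [[-3,2,0,0.8],[-2,2,0,0],[0,0,20,0],[0,0,20,0],[0,0,20,0],[0,0,15,0],[0,0,4,0],[0,0,0,0],[0,0,0,0],[0,0,0,0]]

```text
clock: 24.8
eef_pos: [0.618, -0.1314, 0.1654]
tool_rot: [1.0, -0.018, 0.012, 0.0]
ft_force: [-0.2, -0.2, -0.9]
grip_width: 0.0262
```

Run:
```python
from h import *
st();plan(mix(0,-.08,.155),-.032)
s=telemetry.get_obs(); R=Ro.from_quat(s['tool_rot']).as_matrix(); c=cam('wrist')
im=c['color'][:,:,::-1].copy()
def circ(p0,ax,r,col):
    for t in np.linspace(0,2*np.pi,60):
        q=proj(c,p0+ax@[r*np.cos(t),r*np.sin(t),0]); cv2.circle(im,tuple(int(round(v)) for v in q),0,col,-1)
circ(s['eef_pos']+R@[0,0,-.0126],R,.014,(255,0,255)); circ(s['eef_pos']+R@[0,0,.0624],R,.014,(255,0,255))
for y in (-.08,-.04,0):
  P=[proj(c,mix(a*.0155,y+b*.0155,.086)) for a,b in ((-1,-1),(1,-1),(1,1),(-1,1))]
  cv2.polylines(im,[np.round(P).astype(np.int32)],True,(0,255,255),1)
a=cv2.resize(im[150:450,220:420],None,fx=2,fy=2,interpolation=2); cv2.imwrite('pics/e.png',a)
```

```text
{'clock': 24.8, 'eef_pos': [0.618, -0.1314, 0.1654], 'tool_rot': [0.9998, -0.018, 0.0122, 0.0004], 'ft_force': [-0.1818, -0.1882, -0.9374], 'grip_width': 0.0262, 'joint_pos': [-0.2113, 0.5265, 0.2106, 1.2308, 0.004, 1.3956]}
yaw -0.0361 tilt 1.4 shift [ 0.4 -3.5 10.5] turn -0.2337242471424733
```

View pics/e.png

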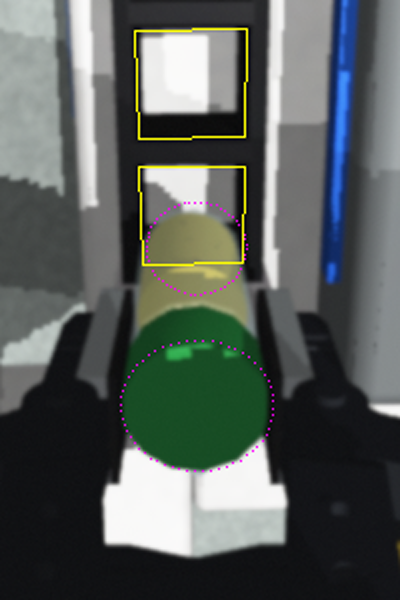

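Overlay: the cap circle and cell boxes line up with the picture to about 1 px. I'll correct 3.5 mm in y and descend to just above the rim.

Emit:
apply_moves:
  moves:
    - [[0,-2,0,0],[0,-1,0,0],[0,0,5,0],[0,0,5,0],[0,0,3,0],[0,0,0,0],[0,0,0,0],[0,0,0,0],[0,0,0,0],[0,0,0,0]]

```text
clock: 25.85
eef_pos: [0.6195, -0.1282, 0.1532]
tool_rot: [1.0, -0.018, 0.014, 0.001]
ft_force: [0.7, 0.2, 0.3]
grip_width: 0.0261
```

Run:
```python
from h import *
st();plan(mix(0,-.08,.112),-.032)
```

```text
{'clock': 25.85, 'eef_pos': [0.6195, -0.1282, 0.1532], 'tool_rot': [0.9997, -0.0179, 0.0139, 0.0007], 'ft_force': [0.6685, 0.2236, 0.3243], 'grip_width': 0.0261, 'joint_pos': [-0.2058, 0.5333, 0.1891, 1.199, 0.0038, 1.4009]}
yaw -0.0358 tilt 1.6 shift [-1.9 -0.2 41.2] turn -0.21565295496534181
```

Emit:
apply_moves:
  moves:
    - [[-1.5,0,0,0],[-1,0,0,0],[0,0,4,0],[0,0,4,0],[0,0,4,0],[0,0,4,0],[0,0,0,0],[0,0,0,0],[0,0,0,0],[0,0,0,0]]

```text
clock: 26.85
eef_pos: [0.6175, -0.1281, 0.1356]
tool_rot: [1.0, -0.018, 0.014, 0.001]
ft_force: [0.4, 0.9, -0.9]
grip_width: 0.0265
```

```bash
cat >> h.py <<'E'
def ins(y,zt=.112,base=.0624):
    s=st(); R=Ro.from_quat(s['tool_rot']).as_matrix(); 
    e=[(R.T@(mix(0,y,0)-(s['eef_pos']+R@[0,0,k])))[:2]*1000 for k in (base,base-.036)]
    print('tool xy error base',e[0].round(1),'36mm up',e[1].round(1),'dz',round((s['eef_pos'][2]-zt)*1000,1),'zvec',R[:2,2].round(4),'yaw',np.arctan2(R[1,0],R[0,0]).round(3))
E
python3 -c "
from h import *
ins(-.08)"
```

```text
{'clock': 26.85, 'eef_pos': [0.6175, -0.1281, 0.1356], 'tool_rot': [0.9997, -0.0179, 0.0141, 0.0007], 'ft_force': [0.4013, 0.9068, -0.8906], 'grip_width': 0.0265, 'joint_pos': [-0.2064, 0.5414, 0.155, 1.1565, 0.0039, 1.4002]}
tool xy error base [-2.6 -0.3] 36mm up [-2.6 -0.3] dz 23.6 zvec [ 0.0282 -0.0019] yaw -0.036
```

Emit:
apply_moves:
  moves:
    - [[0,0,4,0],[-0.3,0,4,0],[0,0,4,0],[-0.3,0,4,0],[0,0,3,0],[0,0,2,0],[0,0,1,0],[0,0,0,0],[0,0,0,0],[0,0,0,0]]

```text
clock: 27.85
eef_pos: [0.6177, -0.1282, 0.1132]
tool_rot: [1.0, -0.018, 0.015, 0.001]
ft_force: [0.3, -0.3, -0.8]
grip_width: 0.0259
```

```bash
sed -i 's/e=\[(R.T@(mix(0,y,0)-(s\[.eef_pos.\]+R@\[0,0,k\])))/e=[(R.T@(np.array([1,1,0])*(mix(0,y,0)-(s["eef_pos"]+R@[0,0,k]))))/' h.py
python3 -c "
from h import *
ins(-.08)"
```

```text
{'clock': 27.85, 'eef_pos': [0.6177, -0.1282, 0.1132], 'tool_rot': [0.9997, -0.0179, 0.0148, 0.0008], 'ft_force': [0.3365, -0.3282, -0.8321], 'grip_width': 0.0259, 'joint_pos': [-0.2065, 0.5583, 0.1221, 1.1051, 0.004, 1.4002]}
tool xy error base [-0.8 -0.3] 36mm up [ 0.2 -0.3] dz 1.2 zvec [ 0.0296 -0.0021] yaw -0.036
```

Emit:
apply_moves:
  moves:
    - [[0,0,1,0],[0,0,0.5,0],[0,0,0,0],[0,0,0,0],[0,0,0,0],[0,0,0,0],[0,0,0,0],[0,0,0,0],[0,0,0,0],[0,0,0,0]]

```text
clock: 28.85
eef_pos: [0.6178, -0.1283, 0.1131]
tool_rot: [1.0, -0.018, 0.015, 0.001]
ft_force: [-0.5, -0.1, 2.1]
grip_width: 0.0263
```

Emit:
apply_moves:
  moves:
    - [[0,0,0,0],[0,0,0,0],[0,0,0,0],[0,0,0,0],[0,0,-10,0],[0,0,-20,0],[0,0,-30,0],[0,0,-30,0],[0,0,-30,0],[0,0,-10,0]]
  hand: -0.1

```text
clock: 29.85
eef_pos: [0.6124, -0.1278, 0.2465]
tool_rot: [1.0, -0.018, 0.013, 0.001]
ft_force: [-0.2, 0.3, 0.7]
grip_width: 0.0383
```

Run:
```python
from h import *
st();plan((.5185,.254,.2),-.03)
c=cam('wrist')
for ce,b,_ in blobs(c,(45,90,20),(85,255,255),500,(200,150,450,400)): print('cap',ce,b,onz(c,*ce,.123))
print(mix(0,-.08,.123))
```

```text
{'clock': 29.85, 'eef_pos': [0.6124, -0.1278, 0.2465], 'tool_rot': [0.9998, -0.018, 0.0125, 0.0007], 'ft_force': [-0.2328, 0.3389, 0.6816], 'grip_width': 0.0383, 'joint_pos': [-0.2074, 0.4781, 0.3441, 1.412, 0.0034, 1.3994]}
yaw -0.0359 tilt 1.43 shift [-108.6 -378.3   43.5] turn -0.3382998525823208
cap [320.8383915  241.20940819] [ 301  221   41   41 1318] [ 0.61775946 -0.12810105  0.123     ]
[ 0.61874044 -0.12795904  0.123     ]
```

Vial 1 is seated in cell 0 and its cap matches the cell position. On to vial 2.

Emit:
apply_moves:
  moves:
    - [[-10,-38,0,0],[-11,-38,0,0],[-11,-38,0,0],[-11,-38,0,0],[-11,-38,0,0],[-11,-38,0,0],[-11,-38,0,0],[-11,-38,0,0],[-11,-38,0,0],[-8,-28,0,0]]
  hand: 0

```text
clock: 30.9
eef_pos: [0.5147, 0.2532, 0.2304]
tool_rot: [1.0, -0.023, 0.006, 0.003]
ft_force: [-0.1, -0.2, 0.0]
grip_width: 0.0428
```

Emit:
apply_moves:
  moves:
    - [[-3,-10,0,0],[0,0,0,0],[0,0,25,0],[0,0,25,0],[0,0,25,0],[0,0,20,0],[0,0,5,0],[0,0,0,0],[0,0,0,0],[0,0,0,0]]

```text
clock: 31.9
eef_pos: [0.5134, 0.2563, 0.1237]
tool_rot: [1.0, -0.025, 0.004, 0.007]
ft_force: [-0.2, 0.1, 0.0]
grip_width: 0.0425
```

Run:
```python
from h import *
st();c=cam('wrist')
for ce,b,_ in blobs(c,(45,90,20),(85,255,255),500): print('cap',ce.round(),b,onz(c,*ce,.077).round(4))
plan((.519,.2545,.065),-.03)
```

```text
{'clock': 31.9, 'eef_pos': [0.5134, 0.2563, 0.1237], 'tool_rot': [0.9996, -0.0254, 0.0044, 0.0066], 'ft_force': [-0.1701, 0.0702, 0.0025], 'grip_width': 0.0425, 'joint_pos': [0.4708, 0.4639, -0.0067, 1.0988, -0.0157, 2.0925]}
cap [322.  22.] [ 290    0   65   52 2728] [0.5214 0.3769 0.077 ]
cap [155.  40.] [ 119    3   75   74 4152] [0.4502 0.3741 0.077 ]
cap [256. 163.] [ 226  134   61   59 2830] [0.488  0.3202 0.077 ]
cap [328. 285.] [ 303  256   51   58 2320] [0.519  0.2557 0.077 ]
yaw -0.0508 tilt 0.91 shift [ 4.9  0.9 59.1] turn -1.1915149812387098
```

Emit:
apply_moves:
  moves:
    - [[3,0,0,-1.2],[2,1,0,0],[0,0,0,0],[0,0,15,0],[0,0,15,0],[0,0,15,0],[0,0,8,0],[0,0,4,0],[0,0,0,0],[0,0,0,0]]

```text
clock: 32.95
eef_pos: [0.5235, 0.257, 0.0705]
tool_rot: [1.0, -0.013, 0.009, 0.004]
ft_force: [0.5, -0.4, 0.6]
grip_width: 0.0431
```

Run:
```python
from h import *
st();plan((.519,.2548,.0655),-.03)
```

```text
{'clock': 32.95, 'eef_pos': [0.5235, 0.257, 0.0705], 'tool_rot': [0.9999, -0.0133, 0.0094, 0.0039], 'ft_force': [0.459, -0.3977, 0.6168], 'grip_width': 0.0431, 'joint_pos': [0.464, 0.5248, -0.0596, 0.9733, -0.0156, 2.0614]}
yaw -0.0266 tilt 1.17 shift [-4.5  2.3  5. ] turn 0.19466756860748685
```

Emit:
apply_moves:
  moves:
    - [[-2,1,0,0],[-2,1,0,0],[0,0,2,0],[0,0,2,0],[0,0,1,0],[0,0,0,0],[0,0,0,0],[0,0,0,0],[0,0,0,0],[0,0,0,0]]

```text
clock: 33.95
eef_pos: [0.5205, 0.2556, 0.0673]
tool_rot: [1.0, -0.013, 0.011, 0.003]
ft_force: [0.3, -0.2, -1.4]
grip_width: 0.0427
```

Emit:
apply_moves:
  moves:
    - [[0,0,0,0],[0,0,0,0],[0,0,0,0],[0,0,0,0],[0,0,0,0],[0,0,0,0],[0,0,0,0],[0,0,0,0],[0,0,0,0],[0,0,0,0]]
  hand: -1

```text
clock: 34.95
eef_pos: [0.5207, 0.2557, 0.0677]
tool_rot: [1.0, -0.013, 0.012, 0.003]
ft_force: [-0.3, -0.5, 1.0]
grip_width: 0.0264
```

Emit:
apply_moves:
  moves:
    - [[0,0,-30,0],[0,0,-40,0],[0,0,-40,0],[0,0,-40,0],[0,0,-30,0],[0,0,0,0],[0,0,0,0],[0,0,0,0],[0,0,0,0],[0,0,0,0]]

```text
clock: 35.95
eef_pos: [0.5133, 0.255, 0.2474]
tool_rot: [1.0, -0.013, 0.006, 0.006]
ft_force: [0.3, 0.9, -0.6]
grip_width: 0.0264
```

Run:
```python
from h import *
st();plan(mix(0,-.04,.25),-.03)
```

```text
{'clock': 35.95, 'eef_pos': [0.5133, 0.255, 0.2474], 'tool_rot': [0.9999, -0.0133, 0.0055, 0.0061], 'ft_force': [0.3441, 0.9345, -0.5563], 'grip_width': 0.0264, 'joint_pos': [0.469, 0.3846, 0.2033, 1.3854, -0.0159, 2.0665]}
yaw -0.0266 tilt 0.94 shift [115.9 340.    2.8] turn 0.19345108378847686
```

Emit:
apply_moves:
  moves:
    - [[12,36,0,0.2],[13,37,0,0],[13,37,0,0],[13,37,0,0],[13,37,0,0],[13,37,0,0],[13,37,0,0],[12,35,0,0],[8,25,0,0],[4,15,0,0]]

```text
clock: 36.95
eef_pos: [0.6171, -0.0908, 0.2386]
tool_rot: [1.0, -0.011, -0.006, 0.007]
ft_force: [1.4, 0.1, -0.3]
grip_width: 0.0268
```

Emit:
apply_moves:
  moves:
    - [[2,6,0,0],[0,0,0,0],[0,0,20,0],[0,0,20,0],[0,0,20,0],[0,0,10,0],[0,0,0,0],[0,0,0,0],[0,0,0,0],[0,0,0,0]]

```text
clock: 37.95
eef_pos: [0.618, -0.0903, 0.1677]
tool_rot: [1.0, -0.007, -0.006, 0.005]
ft_force: [0.1, -0.2, -1.1]
grip_width: 0.0263
```

Run:
```python
from h import *
ins(-.04,.1137,.0637)
```

```text
{'clock': 37.95, 'eef_pos': [0.618, -0.0903, 0.1677], 'tool_rot': [0.9999, -0.0069, -0.0056, 0.0052], 'ft_force': [0.0766, -0.2093, -1.0967], 'grip_width': 0.0263, 'joint_pos': [-0.1396, 0.5368, 0.2341, 1.2778, -0.0118, 1.4451]}
tool xy error base [ 2.7 -3. ] 36mm up [ 2.3 -2.6] dz 54.0 zvec [-0.0112 -0.0103] yaw -0.014
```

Emit:
apply_moves:
  moves:
    - [[1.5,-1.5,0,1],[1,-1.5,0,0],[0,0,4,0],[0,0,4,0],[0,0,4,0],[0,0,0,0],[0,0,0,0],[0,0,0,0],[0,0,0,0],[0,0,0,0]]

```text
clock: 38.95
eef_pos: [0.6216, -0.0878, 0.1563]
tool_rot: [1.0, -0.017, -0.004, 0.005]
ft_force: [0.4, 0.8, -0.4]
grip_width: 0.0262
```

Run:
```python
from h import *
ins(-.04,.1137,.0637)
```

```text
{'clock': 38.95, 'eef_pos': [0.6216, -0.0878, 0.1563], 'tool_rot': [0.9998, -0.0169, -0.004, 0.0055], 'ft_force': [0.3697, 0.827, -0.4039], 'grip_width': 0.0262, 'joint_pos': [-0.135, 0.5479, 0.2221, 1.2518, -0.0118, 1.4696]}
tool xy error base [-1.  -0.5] 36mm up [-1.3 -0.1] dz 42.6 zvec [-0.0082 -0.0108] yaw -0.034
```

Emit:
apply_moves:
  moves:
    - [[-1.2,-0.3,0,0],[-0.3,0,0,0],[0,0,4,0],[0,0,4,0],[0,0,4,0],[0,0,4,0],[0,0,0,0],[0,0,0,0],[0,0,0,0],[0,0,0,0]]

```text
clock: 39.95
eef_pos: [0.6205, -0.0871, 0.1392]
tool_rot: [1.0, -0.017, -0.003, 0.005]
ft_force: [0.4, 0.7, -0.7]
grip_width: 0.0264
```

Run:
```python
from h import *
ins(-.04,.1137,.0637)
```

```text
{'clock': 39.95, 'eef_pos': [0.6205, -0.0871, 0.1392], 'tool_rot': [0.9998, -0.0167, -0.0032, 0.005], 'ft_force': [0.3597, 0.6613, -0.7328], 'grip_width': 0.0264, 'joint_pos': [-0.1346, 0.5558, 0.1895, 1.2097, -0.0107, 1.4696]}
tool xy error base [-0.   0.2] 36mm up [-0.2  0.6] dz 25.5 zvec [-0.0066 -0.0099] yaw -0.033
```

Emit:
apply_moves:
  moves:
    - [[0,0.2,4,0],[0,0,4,0],[0,0,4,0],[0,0,4,0],[0,0,4,0],[0,0,3,0],[0,0,2,0],[0,0,1,0],[0,0,0,0],[0,0,0,0]]

```text
clock: 40.95
eef_pos: [0.6204, -0.0872, 0.114]
tool_rot: [1.0, -0.017, -0.002, 0.005]
ft_force: [-0.1, 0.2, 0.5]
grip_width: 0.0264
```

Emit:
apply_moves:
  moves:
    - [[0,0,0,0],[0,0,0,0],[0,0,0,0],[0,0,0,0],[0,0,-10,0],[0,0,-20,0],[0,0,-30,0],[0,0,-30,0],[0,0,-30,0],[0,0,-10,0]]
  hand: -0.1

```text
clock: 41.95
eef_pos: [0.6192, -0.0866, 0.2476]
tool_rot: [1.0, -0.017, -0.005, 0.005]
ft_force: [0.1, -0.3, 1.1]
grip_width: 0.0383
```

Run:
```python
from h import *
st()
c=cam('wrist')
for ce,b,_ in blobs(c,(45,90,20),(85,255,255),500,(200,150,450,400)): print('cap',ce,b,onz(c,*ce,.123))
print(mix(0,-.04,.123)); plan((.4877,.3195,.25),-.03)
```

```text
{'clock': 41.95, 'eef_pos': [0.6192, -0.0866, 0.2476], 'tool_rot': [0.9998, -0.017, -0.0055, 0.0054], 'ft_force': [0.1309, -0.3451, 1.0543], 'grip_width': 0.0383, 'joint_pos': [-0.1335, 0.5063, 0.3922, 1.4663, -0.012, 1.4714]}
cap [318.7322239  241.14372163] [ 298  220   42   42 1322] [ 0.61858935 -0.08821286  0.123     ]
cap [319.43755102 290.23755102] [ 300  271   40   40 1225] [ 0.61784802 -0.12747287  0.123     ]
[ 0.62002022 -0.08797952  0.123     ]
yaw -0.0341 tilt 0.85 shift [-145.5 -401.4   -5. ] turn -0.23352100367568035
```

Emit:
apply_moves:
  moves:
    - [[-14,-38,0,0],[-14,-40,0,0],[-14,-40,0,0],[-14,-40,0,0],[-14,-40,0,0],[-14,-40,0,0],[-14,-40,0,0],[-14,-40,0,0],[-14,-38,0,0],[-10,-28,0,0]]
  hand: 0

```text
clock: 43.0
eef_pos: [0.4909, 0.3092, 0.2315]
tool_rot: [1.0, -0.023, -0.012, 0.009]
ft_force: [0.7, -0.1, -0.5]
grip_width: 0.0426
```

Emit:
apply_moves:
  moves:
    - [[-5,-12,0,0],[0,0,0,0],[0,0,25,0],[0,0,25,0],[0,0,25,0],[0,0,20,0],[0,0,5,0],[0,0,0,0],[0,0,0,0],[0,0,0,0]]

```text
clock: 44.0
eef_pos: [0.4848, 0.3127, 0.1251]
tool_rot: [1.0, -0.025, -0.013, 0.012]
ft_force: [0.5, 0.2, -0.1]
grip_width: 0.0429
```

Run:
```python
from h import *
st();c=cam('wrist')
for ce,b,_ in blobs(c,(45,90,20),(85,255,255),500): print('cap',ce.round(),b,onz(c,*ce,.077).round(4))
plan((.488,.320,.066),-.03)
```

```text
{'clock': 44.0, 'eef_pos': [0.4848, 0.3127, 0.1251], 'tool_rot': [0.9995, -0.0251, -0.0129, 0.0123], 'ft_force': [0.528, 0.1517, -0.1272], 'grip_width': 0.0429, 'joint_pos': [0.5756, 0.4948, 0.0476, 1.1588, -0.0058, 2.1968]}
cap [393. 143.] [ 362  114   62   60 2957] [0.5215 0.3818 0.077 ]
cap [239. 165.] [ 209  137   62   59 2828] [0.4496 0.3752 0.077 ]
cap [325. 266.] [ 299  237   53   58 2357] [0.4878 0.322  0.077 ]
yaw -0.0504 tilt 2.0 shift [ 4.1 -8.7 59.1] turn -1.1702492668862932
```

Emit:
apply_moves:
  moves:
    - [[2,-5,0,-1],[1,-3,0,0],[0,0,0,0],[0,0,15,0],[0,0,15,0],[0,0,15,0],[0,0,8,0],[0,0,2,0],[0,0,0,0],[0,0,0,0]]

```text
clock: 45.05
eef_pos: [0.4905, 0.3242, 0.0736]
tool_rot: [1.0, -0.014, -0.008, 0.009]
ft_force: [-0.1, -0.5, 1.0]
grip_width: 0.0427
```

Run:
```python
from h import *
st();plan((.488,.321,.0665),-.03)
```

```text
{'clock': 45.05, 'eef_pos': [0.4905, 0.3242, 0.0736], 'tool_rot': [0.9998, -0.0141, -0.0082, 0.009], 'ft_force': [-0.077, -0.5012, 1.0359], 'grip_width': 0.0427, 'joint_pos': [0.5867, 0.5547, 0.002, 1.0419, -0.0056, 2.1858]}
yaw -0.0284 tilt 1.4 shift [-2.3  3.1  7.2] turn 0.09402885661653343
```

Emit:
apply_moves:
  moves:
    - [[-1.5,1.5,0,0],[-1,1.5,0,0],[0,0,3,0],[0,0,3,0],[0,0,1,0],[0,0,0,0],[0,0,0,0],[0,0,0,0],[0,0,0,0],[0,0,0,0]]

```text
clock: 46.05
eef_pos: [0.4888, 0.3216, 0.0682]
tool_rot: [1.0, -0.014, -0.007, 0.008]
ft_force: [0.6, 0.2, -0.7]
grip_width: 0.0424
```

Emit:
apply_moves:
  moves:
    - [[0,0,0,0],[0,0,0,0],[0,0,0,0],[0,0,0,0],[0,0,0,0],[0,0,0,0],[0,0,0,0],[0,0,0,0],[0,0,0,0],[0,0,0,0]]
  hand: -1

```text
clock: 47.05
eef_pos: [0.489, 0.3218, 0.0685]
tool_rot: [1.0, -0.014, -0.006, 0.008]
ft_force: [-0.1, -0.4, -0.5]
grip_width: 0.0262
```

Emit:
apply_moves:
  moves:
    - [[0,0,-30,0],[0,0,-40,0],[0,0,-40,0],[0,0,-40,0],[0,0,-30,0],[0,0,0,0],[0,0,0,0],[0,0,0,0],[0,0,0,0],[0,0,0,0]]

```text
clock: 48.05
eef_pos: [0.4882, 0.3225, 0.2485]
tool_rot: [1.0, -0.014, -0.012, 0.012]
ft_force: [-0.2, 0.3, 0.4]
grip_width: 0.0262
```

Run:
```python
from h import *
st();plan(mix(0,0,.25),-.03)
```

```text
{'clock': 48.05, 'eef_pos': [0.4882, 0.3225, 0.2485], 'tool_rot': [0.9998, -0.0142, -0.0121, 0.0116], 'ft_force': [-0.2445, 0.3147, 0.3573], 'grip_width': 0.0262, 'joint_pos': [0.5864, 0.4393, 0.2883, 1.4528, -0.0055, 2.1856]}
yaw -0.0286 tilt 1.92 shift [143.5 366.6   3.7] turn 0.07980656858075447
```

Emit:
apply_moves:
  moves:
    - [[14,38,0,0.2],[16,39,0,0],[16,39,0,0],[16,39,0,0],[16,39,0,0],[16,39,0,0],[16,39,0,0],[15,37,0,0],[11,30,0,0],[6,17,0,0]]

```text
clock: 49.05
eef_pos: [0.6196, -0.048, 0.2398]
tool_rot: [1.0, -0.011, -0.023, 0.014]
ft_force: [0.3, 0.8, 0.1]
grip_width: 0.0265
```

Emit:
apply_moves:
  moves:
    - [[3,7,0,0],[0,0,0,0],[0,0,20,0],[0,0,20,0],[0,0,20,0],[0,0,10,0],[0,0,0,0],[0,0,0,0],[0,0,0,0],[0,0,0,0]]

```text
clock: 50.05
eef_pos: [0.6179, -0.0522, 0.1663]
tool_rot: [1.0, -0.009, -0.025, 0.012]
ft_force: [0.9, -0.5, -0.3]
grip_width: 0.0266
```

Run:
```python
from h import *
ins(0,.1145,.0645)
```

```text
{'clock': 50.05, 'eef_pos': [0.6179, -0.0522, 0.1663], 'tool_rot': [0.9996, -0.0092, -0.0247, 0.0122], 'ft_force': [0.8502, -0.4883, -0.3303], 'grip_width': 0.0266, 'joint_pos': [-0.0716, 0.5588, 0.266, 1.3258, -0.0274, 1.5183]}
tool xy error base [ 6.5 -5.8] 36mm up [ 4.7 -4.9] dz 51.8 zvec [-0.0497 -0.0239] yaw -0.019
```

The tilt has grown to 3.2°. I'll centre the vial base over the cell, let it enter, then lean on the cell wall to bring the tilt back.

Emit:
apply_moves:
  moves:
    - [[3,-3,0,0.8],[3,-3,0,0],[0,0,4,0],[0,0,4,0],[0,0,1,0],[0,0,0,0],[0,0,0,0],[0,0,0,0],[0,0,0,0],[0,0,0,0]]

```text
clock: 51.05
eef_pos: [0.6252, -0.0464, 0.1579]
tool_rot: [1.0, -0.017, -0.023, 0.012]
ft_force: [0.4, 0.2, 0.6]
grip_width: 0.0261
```

Run:
```python
from h import *
ins(0,.1145,.0645)
```

```text
{'clock': 51.05, 'eef_pos': [0.6252, -0.0464, 0.1579], 'tool_rot': [0.9995, -0.0172, -0.0229, 0.0125], 'ft_force': [0.387, 0.2375, 0.5745], 'grip_width': 0.0261, 'joint_pos': [-0.0618, 0.5751, 0.2716, 1.312, -0.0269, 1.5439]}
tool xy error base [-0.9  0. ] 36mm up [-2.6  1. ] dz 43.4 zvec [-0.0463 -0.0241] yaw -0.035
```

Emit:
apply_moves:
  moves:
    - [[-0.4,0,0,0],[0,0,4,0],[0,0,4,0],[0,0,4,0],[0,0,3,0],[0,0,2,0],[0,0,0,0],[0,0,0,0],[0,0,0,0],[0,0,0,0]]

```text
clock: 52.05
eef_pos: [0.6238, -0.0469, 0.1392]
tool_rot: [1.0, -0.017, -0.023, 0.012]
ft_force: [0.1, 0.0, -0.7]
grip_width: 0.0265
```

Run:
```python
from h import *
ins(0,.1145,.0645)
```

```text
{'clock': 52.05, 'eef_pos': [0.6238, -0.0469, 0.1392], 'tool_rot': [0.9995, -0.0172, -0.0232, 0.0125], 'ft_force': [0.1312, 0.0499, -0.6546], 'grip_width': 0.0265, 'joint_pos': [-0.0627, 0.5845, 0.2375, 1.269, -0.027, 1.5431]}
tool xy error base [ 0.5 -0.5] 36mm up [-1.1  0.4] dz 24.7 zvec [-0.0467 -0.0241] yaw -0.035
```

Emit:
apply_moves:
  moves:
    - [[-3,1,3,0],[-3,2,3,0],[-3,2,0,0],[-3,2,0,0],[-3,2,0,0],[-3,2,0,0],[0,0,0,0],[0,0,0,0],[0,0,0,0],[0,0,0,0]]

```text
clock: 53.05
eef_pos: [0.6204, -0.0484, 0.1369]
tool_rot: [1.0, -0.014, -0.004, 0.002]
ft_force: [0.5, 1.0, -0.8]
grip_width: 0.0264
```

Run:
```python
from h import *
ins(0,.1145,.0645)
```

```text
{'clock': 53.05, 'eef_pos': [0.6204, -0.0484, 0.1369], 'tool_rot': [0.9999, -0.0136, -0.0038, 0.0023], 'ft_force': [0.5472, 0.9711, -0.7588], 'grip_width': 0.0264, 'joint_pos': [-0.0755, 0.5507, 0.1746, 1.2021, -0.0051, 1.5225]}
tool xy error base [ 1.4 -0.7] 36mm up [ 1.1 -0.6] dz 22.4 zvec [-0.0077 -0.0045] yaw -0.027
```

Leaning on the cell wall cut the tilt to 0.5°. Finishing the insertion.

Emit:
apply_moves:
  moves:
    - [[0.8,-0.4,0,0],[0.3,0,4,0],[0,0,4,0],[0,0,4,0],[0,0,4,0],[0,0,3,0],[0,0,2,0],[0,0,1,0],[0,0,0,0],[0,0,0,0]]

```text
clock: 54.05
eef_pos: [0.6205, -0.0481, 0.1147]
tool_rot: [1.0, -0.014, -0.004, 0.002]
ft_force: [0.8, 0.6, 1.2]
grip_width: 0.0262
```

Run:
```python
from h import *
ins(0,.1145,.0645)
```

```text
{'clock': 54.05, 'eef_pos': [0.6205, -0.0481, 0.1147], 'tool_rot': [0.9999, -0.0137, -0.0041, 0.0022], 'ft_force': [0.8126, 0.6314, 1.198], 'grip_width': 0.0262, 'joint_pos': [-0.0751, 0.5683, 0.1438, 1.1542, -0.0048, 1.5232]}
tool xy error base [ 1.3 -0.4] 36mm up [ 1.  -0.2] dz 0.2 zvec [-0.0082 -0.0042] yaw -0.027
```

Emit:
apply_moves:
  moves:
    - [[0,0,0,0],[0,0,0,0],[0,0,0,0],[0,0,0,0],[0,0,-10,0],[0,0,-20,0],[0,0,-30,0],[0,0,-30,0],[0,0,-30,0],[0,0,-10,0]]
  hand: -0.1

```text
clock: 55.05
eef_pos: [0.619, -0.0486, 0.2478]
tool_rot: [1.0, -0.014, -0.009, 0.003]
ft_force: [0.1, -0.3, 0.8]
grip_width: 0.0385
```

Emit:
apply_moves:
  moves:
    - [[-9,-20,0,0],[-10,-22,0,0],[-10,-22,0,0],[-10,-22,0,0],[-10,-22,0,0],[-10,-22,0,0],[-10,-22,0,0],[-10,-22,0,0],[-10,-22,0,0],[-10,-22,0,0]]
  hand: 0

```text
clock: 56.05
eef_pos: [0.5239, 0.1759, 0.2463]
tool_rot: [1.0, -0.018, -0.008, 0.005]
ft_force: [-0.5, -0.2, -0.0]
grip_width: 0.0425
```

Emit:
apply_moves:
  moves:
    - [[-10,-22,0,0],[-10,-22,0,0],[-10,-22,0,0],[-10,-22,0,0],[-10,-22,0,0],[-10,-22,0,0],[-10,-22,0,0],[-8,-22,0,0],[-5,-20,0,0],[0,-8,0,0]]

```text
clock: 57.05
eef_pos: [0.4403, 0.3909, 0.2401]
tool_rot: [1.0, -0.017, -0.012, 0.007]
ft_force: [0.1, -0.4, 1.4]
grip_width: 0.0424
```

Run:
```python
from h import *
ins(0);c=cam('wrist')
for ce,b,_ in blobs(c,(45,90,20),(85,255,255),500): print('cap',ce.round(),b,onz(c,*ce,.077).round(4))
plan((.450,.375,.067),-.03)
```

```text
{'clock': 57.05, 'eef_pos': [0.4403, 0.3909, 0.2401], 'tool_rot': [0.9998, -0.0168, -0.0121, 0.0074], 'ft_force': [0.0524, -0.3516, 1.394], 'grip_width': 0.0424, 'joint_pos': [0.7234, 0.4451, 0.2757, 1.4292, 0.0053, 2.3277]}
tool xy error base [197.1 431.6] 36mm up [196.3 432.1] dz 128.1 zvec [-0.0243 -0.0144] yaw -0.034
cap [420. 230.] [402 213  36  35 928] [0.5206 0.3838 0.077 ]
cap [333. 239.] [318 223  31  34 856] [0.4489 0.3772 0.077 ]
yaw -0.0335 tilt 1.61 shift [ 14.1  13.4 172.8] turn -0.19838027290468963
```

Emit:
apply_moves:
  moves:
    - [[7,7,0,0],[6,6,0,0],[0,0,0,0],[0,0,25,0],[0,0,25,0],[0,0,25,0],[0,0,20,0],[0,0,15,0],[0,0,0,0],[0,0,0,0]]

```text
clock: 58.1
eef_pos: [0.4577, 0.3651, 0.1284]
tool_rot: [1.0, -0.024, -0.01, 0.007]
ft_force: [0.1, 0.4, 0.2]
grip_width: 0.0428
```

Run:
```python
from h import *
st();plan((.4497,.3755,.067),-.03)
```

```text
{'clock': 58.1, 'eef_pos': [0.4577, 0.3651, 0.1284], 'tool_rot': [0.9996, -0.0243, -0.0105, 0.0072], 'ft_force': [0.1391, 0.4426, 0.1726], 'grip_width': 0.0428, 'joint_pos': [0.6721, 0.5006, 0.0665, 1.162, 0.0024, 2.2916]}
yaw -0.0488 tilt 1.45 shift [ -7.2 -11.   61.4] turn -1.0782951573915398
```

Emit:
apply_moves:
  moves:
    - [[-3,-5,0,-1],[-4,-4,0,0],[0,0,0,0],[0,0,15,0],[0,0,15,0],[0,0,15,0],[0,0,8,0],[0,0,2,0],[0,0,0,0],[0,0,0,0]]

```text
clock: 59.1
eef_pos: [0.4536, 0.3792, 0.0806]
tool_rot: [1.0, -0.014, -0.004, 0.002]
ft_force: [-0.3, 0.3, 0.5]
grip_width: 0.0428
```

Run:
```python
from h import *
st();plan((.4497,.3755,.067),-.03)
```

```text
{'clock': 59.1, 'eef_pos': [0.4536, 0.3792, 0.0806], 'tool_rot': [0.9999, -0.014, -0.0043, 0.0018], 'ft_force': [-0.3272, 0.2732, 0.542], 'grip_width': 0.0428, 'joint_pos': [0.6949, 0.543, 0.0026, 1.0391, 0.0029, 2.2937]}
yaw -0.028 tilt 0.53 shift [-3.7  3.8 13.7] turn 0.11629545930751362
```

Emit:
apply_moves:
  moves:
    - [[-2,2,0,0],[-2,2,0,0],[0,0,4,0],[0,0,4,0],[0,0,4,0],[0,0,1,0],[0,0,0,0],[0,0,0,0],[0,0,0,0],[0,0,0,0]]

```text
clock: 60.1
eef_pos: [0.45, 0.3756, 0.0683]
tool_rot: [1.0, -0.014, -0.003, 0.001]
ft_force: [0.2, -0.3, 0.6]
grip_width: 0.043
```

Emit:
apply_moves:
  moves:
    - [[0,0,0,0],[0,0,0,0],[0,0,0,0],[0,0,0,0],[0,0,0,0],[0,0,0,0],[0,0,0,0],[0,0,0,0],[0,0,0,0],[0,0,0,0]]
  hand: -1

```text
clock: 61.1
eef_pos: [0.4502, 0.3758, 0.0687]
tool_rot: [1.0, -0.014, -0.003, 0.001]
ft_force: [-0.3, 0.2, -0.4]
grip_width: 0.0261
```

Emit:
apply_moves:
  moves:
    - [[0,0,-30,0],[0,0,-40,0],[0,0,-40,0],[0,0,-40,0],[0,0,-30,0],[0,0,0,0],[0,0,0,0],[0,0,0,0],[0,0,0,0],[0,0,0,0]]

```text
clock: 62.1
eef_pos: [0.4487, 0.3738, 0.2494]
tool_rot: [1.0, -0.014, -0.007, 0.005]
ft_force: [0.1, -0.4, -0.6]
grip_width: 0.0262
```

Run:
```python
from h import *
st();plan(mix(0,.04,.25),-.03)
```

```text
{'clock': 62.1, 'eef_pos': [0.4487, 0.3738, 0.2494], 'tool_rot': [0.9999, -0.0141, -0.0074, 0.0045], 'ft_force': [0.1255, -0.391, -0.5967], 'grip_width': 0.0262, 'joint_pos': [0.6932, 0.4236, 0.2669, 1.4312, 0.0027, 2.2922]}
yaw -0.0283 tilt 0.99 shift [1.846e+02 3.768e+02 2.000e-01] turn 0.0996458414959314
```

Emit:
apply_moves:
  moves:
    - [[10,20,0,0],[11,22,0,0],[11,22,0,0],[11,22,0,0],[11,22,0,0],[11,22,0,0],[11,22,0,0],[11,22,0,0],[11,22,0,0],[11,22,0,0]]

```text
clock: 63.1
eef_pos: [0.5494, 0.1461, 0.2368]
tool_rot: [1.0, -0.01, -0.018, 0.009]
ft_force: [-0.2, 0.0, -1.0]
grip_width: 0.0263
```

Emit:
apply_moves:
  moves:
    - [[11,22,0,0],[11,22,0,0],[11,22,0,0],[11,22,0,0],[11,22,0,0],[10,20,0,0],[7,14,0,0],[3,8,0,0],[0,0,0,0],[0,0,0,0]]

```text
clock: 64.1
eef_pos: [0.6199, -0.017, 0.2252]
tool_rot: [0.999, -0.012, -0.028, 0.01]
ft_force: [-0.7, -0.2, 0.2]
grip_width: 0.0266
```

Emit:
apply_moves:
  moves:
    - [[0,0,0,0],[0,0,15,0],[0,0,20,0],[0,0,20,0],[0,0,15,0],[0,0,5,0],[0,0,0,0],[0,0,0,0],[0,0,0,0],[0,0,0,0]]

```text
clock: 65.1
eef_pos: [0.6162, -0.0102, 0.1536]
tool_rot: [1.0, -0.006, -0.024, 0.009]
ft_force: [0.1, 0.0, -0.5]
grip_width: 0.0264
```

```bash
sed -i 's/^MX=.*/MX=np.array([.6207,-.048]); YAW=-.032/' h.py
python3 - <<'E'
from h import *
ins(.04,.1147,.0647)
E
```

```text
{'clock': 65.1, 'eef_pos': [0.6162, -0.0102, 0.1536], 'tool_rot': [0.9996, -0.0065, -0.0242, 0.0092], 'ft_force': [0.1151, 0.025, -0.5481], 'grip_width': 0.0264, 'joint_pos': [-0.008, 0.5593, 0.233, 1.2929, -0.0185, 1.5762]}
tool xy error base [ 8.8 -3.5] 36mm up [ 7.1 -2.8] dz 38.9 zvec [-0.0485 -0.0182] yaw -0.013
```

Emit:
apply_moves:
  moves:
    - [[0,0,-4,0.5],[4,-2,0,0.6],[4,-1.5,0,0],[0.5,0,0,0],[0,0,0,0],[0,0,0,0],[0,0,0,0],[0,0,0,0],[0,0,0,0],[0,0,0,0]]

```text
clock: 66.1
eef_pos: [0.6267, -0.0069, 0.1588]
tool_rot: [1.0, -0.017, -0.023, 0.009]
ft_force: [-0.2, -0.2, -0.6]
grip_width: 0.0263
```

Run:
```python
from h import *
ins(.04,.1147,.0647)
```

```text
{'clock': 66.1, 'eef_pos': [0.6267, -0.0069, 0.1588], 'tool_rot': [0.9995, -0.0172, -0.0228, 0.0095], 'ft_force': [-0.1592, -0.197, -0.5795], 'grip_width': 0.0263, 'joint_pos': [-0.0027, 0.5752, 0.2742, 1.3158, -0.0183, 1.603]}
tool xy error base [-1.7 -0. ] 36mm up [-3.4  0.7] dz 44.1 zvec [-0.046  -0.0182] yaw -0.035
```

Emit:
apply_moves:
  moves:
    - [[-1,0,0,0],[0,0,4,0],[0,0,4,0],[0,0,4,0],[0,0,4,0],[0,0,3,0],[0,0,0,0],[0,0,0,0],[0,0,0,0],[0,0,0,0]]

```text
clock: 67.1
eef_pos: [0.6247, -0.0073, 0.1379]
tool_rot: [1.0, -0.017, -0.023, 0.009]
ft_force: [-0.7, -0.1, -0.1]
grip_width: 0.0263
```

Run:
```python
from h import *
ins(.04,.1147,.0647)
```

```text
{'clock': 67.1, 'eef_pos': [0.6247, -0.0073, 0.1379], 'tool_rot': [0.9995, -0.0172, -0.0229, 0.0095], 'ft_force': [-0.6516, -0.1341, -0.1349], 'grip_width': 0.0263, 'joint_pos': [-0.0033, 0.5844, 0.234, 1.2664, -0.0183, 1.6024]}
tool xy error base [ 0.3 -0.5] 36mm up [-1.4  0.3] dz 23.2 zvec [-0.046  -0.0182] yaw -0.035
```

Emit:
apply_moves:
  moves:
    - [[-3,1,3,0],[-3,1.5,2,0],[-3,1.5,0,0],[-3,1.5,0,0],[-3,1.5,0,0],[-3,1.5,0,0],[0,0,0,0],[0,0,0,0],[0,0,0,0],[0,0,0,0]]

```text
clock: 68.1
eef_pos: [0.6219, -0.0084, 0.1373]
tool_rot: [1.0, -0.015, -0.003, 0.002]
ft_force: [1.3, 0.2, -1.3]
grip_width: 0.0266
```

Run:
```python
from h import *
ins(.04,.1147,.0647)
```

```text
{'clock': 68.1, 'eef_pos': [0.6219, -0.0084, 0.1373], 'tool_rot': [0.9999, -0.0148, -0.003, 0.0016], 'ft_force': [1.3417, 0.2304, -1.2737], 'grip_width': 0.0266, 'joint_pos': [-0.012, 0.5489, 0.1726, 1.2006, -0.0032, 1.5884]}
tool xy error base [ 0.4 -0.6] 36mm up [ 0.2 -0.5] dz 22.6 zvec [-0.0061 -0.0031] yaw -0.03
```

Emit:
apply_moves:
  moves:
    - [[0.6,-0.4,0,0],[0,0,4,0],[0,0,4,0],[0,0,4,0],[0,0,4,0],[0,0,3,0],[0,0,3,0],[0,0,1,0],[0,0,0.5,0],[0,0,0,0]]

```text
clock: 69.1
eef_pos: [0.622, -0.0083, 0.1147]
tool_rot: [1.0, -0.015, -0.002, 0.002]
ft_force: [0.5, 0.6, -0.9]
grip_width: 0.0264
```

Run:
```python
from h import *
ins(.04,.1147,.0647)
```

```text
{'clock': 69.1, 'eef_pos': [0.622, -0.0083, 0.1147], 'tool_rot': [0.9999, -0.015, -0.0025, 0.0018], 'ft_force': [0.5439, 0.5729, -0.8949], 'grip_width': 0.0264, 'joint_pos': [-0.0118, 0.5655, 0.139, 1.1493, -0.0035, 1.5889]}
tool xy error base [ 0.3 -0.6] 36mm up [ 0.1 -0.4] dz -0.0 zvec [-0.005  -0.0035] yaw -0.03
```

Emit:
apply_moves:
  moves:
    - [[0,0,0,0],[0,0,0,0],[0,0,0,0],[0,0,0,0],[0,0,-10,0],[0,0,-20,0],[0,0,-30,0],[0,0,-30,0],[0,0,-30,0],[0,0,-10,0]]
  hand: -0.1

```text
clock: 70.1
eef_pos: [0.6197, -0.0085, 0.2469]
tool_rot: [1.0, -0.015, -0.008, 0.003]
ft_force: [1.2, 0.1, -0.0]
grip_width: 0.0384
```

Emit:
apply_moves:
  moves:
    - [[-6,-20,0,0],[-6,-22,0,0],[-6,-22,0,0],[-6,-22,0,0],[-6,-22,0,0],[-6,-22,0,0],[-6,-22,0,0],[-6,-22,0,0],[-6,-22,0,0],[-6,-22,0,0]]
  hand: 0

```text
clock: 71.1
eef_pos: [0.5652, 0.2149, 0.245]
tool_rot: [1.0, -0.019, -0.008, 0.004]
ft_force: [0.7, -0.1, 0.4]
grip_width: 0.0428
```

Emit:
apply_moves:
  moves:
    - [[-6,-22,0,0],[-6,-22,0,0],[-6,-22,0,0],[-6,-22,0,0],[-6,-22,0,0],[-5,-22,0,0],[-3,-15,0,0],[0,-5,0,0],[0,0,0,0],[0,0,0,0]]

```text
clock: 72.1
eef_pos: [0.5281, 0.3752, 0.2377]
tool_rot: [1.0, -0.017, -0.012, 0.007]
ft_force: [-0.5, -0.4, -0.0]
grip_width: 0.0426
```

Run:
```python
from h import *
ins(0);c=cam('wrist')
for ce,b,_ in blobs(c,(45,90,20),(85,255,255),500): print('cap',ce.round(),b,onz(c,*ce,.077).round(4))
plan((.521,.3815,.067),-.03)
```

```text
{'clock': 72.1, 'eef_pos': [0.5281, 0.3752, 0.2377], 'tool_rot': [0.9997, -0.0173, -0.0124, 0.0071], 'ft_force': [-0.4526, -0.4006, -0.0312], 'grip_width': 0.0426, 'joint_pos': [0.6164, 0.5753, 0.4805, 1.5043, 0.0032, 2.2217]}
tool xy error base [108.8 418.8] 36mm up [107.9 419.4] dz 125.7 zvec [-0.025  -0.0138] yaw -0.035
cap [314. 216.] [298 199  33  35 910] [0.5218 0.3828 0.077 ]
cap [620. 383.] [ 592  343   48   94 2958] [0.8117 0.2095 0.077 ]
yaw -0.0352 tilt 1.64 shift [ -3.2  -8.7 170.8] turn -0.2986013461780946
```

Emit:
apply_moves:
  moves:
    - [[-2,-5,0,-0.3],[-1,-4,0,0],[0,0,0,0],[0,0,25,0],[0,0,25,0],[0,0,25,0],[0,0,20,0],[0,0,10,0],[0,0,0,0],[0,0,0,0]]

```text
clock: 73.15
eef_pos: [0.5259, 0.3811, 0.1332]
tool_rot: [1.0, -0.017, -0.009, 0.005]
ft_force: [-1.0, 0.0, -0.0]
grip_width: 0.0427
```

Run:
```python
from h import *
st();plan((.521,.382,.067),-.03)
```

```text
{'clock': 73.15, 'eef_pos': [0.5259, 0.3811, 0.1332], 'tool_rot': [0.9998, -0.0172, -0.0094, 0.0053], 'ft_force': [-1.0269, 0.0436, -0.027], 'grip_width': 0.0427, 'joint_pos': [0.6259, 0.6177, 0.281, 1.2553, 0.0028, 2.2311]}
yaw -0.0345 tilt 1.23 shift [-3.7 -1.4 66.3] turn -0.25834387485840504
```

Emit:
apply_moves:
  moves:
    - [[-2,-1,0,0],[-2,0,0,0],[0,0,0,0],[0,0,15,0],[0,0,15,0],[0,0,15,0],[0,0,12,0],[0,0,5,0],[0,0,0,0],[0,0,0,0]]

```text
clock: 74.15
eef_pos: [0.5252, 0.3858, 0.0785]
tool_rot: [1.0, -0.017, -0.003, 0.0]
ft_force: [-0.5, -0.7, -0.4]
grip_width: 0.0426
```

Run:
```python
from h import *
st();plan((.521,.382,.067),-.03)
```

```text
{'clock': 74.15, 'eef_pos': [0.5252, 0.3858, 0.0785], 'tool_rot': [0.9999, -0.0169, -0.0027, 0.0003], 'ft_force': [-0.5244, -0.7134, -0.4057], 'grip_width': 0.0426, 'joint_pos': [0.6323, 0.6516, 0.1916, 1.1155, 0.0029, 2.2369]}
yaw -0.0338 tilt 0.32 shift [-4.   3.9 11.5] turn -0.21822755589963574
```

Emit:
apply_moves:
  moves:
    - [[-2,2,0,0],[-2,2,0,0],[0,0,4,0],[0,0,4,0],[0,0,2,0],[0,0,1,0],[0,0,0,0],[0,0,0,0],[0,0,0,0],[0,0,0,0]]

```text
clock: 75.15
eef_pos: [0.5218, 0.3824, 0.0689]
tool_rot: [1.0, -0.017, -0.001, -0.001]
ft_force: [-0.5, 0.5, 0.1]
grip_width: 0.0431
```

Emit:
apply_moves:
  moves:
    - [[0,0,0,0],[0,0,0,0],[0,0,0,0],[0,0,0,0],[0,0,0,0],[0,0,0,0],[0,0,0,0],[0,0,0,0],[0,0,0,0],[0,0,0,0]]
  hand: -1

```text
clock: 76.15
eef_pos: [0.522, 0.3825, 0.0692]
tool_rot: [1.0, -0.017, -0.001, -0.001]
ft_force: [-0.0, -0.0, -0.4]
grip_width: 0.0265
```

Emit:
apply_moves:
  moves:
    - [[0,0,-30,0],[0,0,-40,0],[0,0,-40,0],[0,0,-40,0],[0,0,-35,0],[0,0,0,0],[0,0,0,0],[0,0,0,0],[0,0,0,0],[0,0,0,0]]

```text
clock: 77.15
eef_pos: [0.5197, 0.3802, 0.2544]
tool_rot: [1.0, -0.017, -0.006, 0.003]
ft_force: [0.0, 0.1, -0.6]
grip_width: 0.026
```

Run:
```python
from h import *
st();plan(mix(0,.08,.25),-.03)
```

```text
{'clock': 77.15, 'eef_pos': [0.5197, 0.3802, 0.2544], 'tool_rot': [0.9998, -0.0169, -0.006, 0.0028], 'ft_force': [0.0254, 0.1254, -0.5937], 'grip_width': 0.026, 'joint_pos': [0.6303, 0.5503, 0.4814, 1.5149, 0.0029, 2.2349]}
yaw -0.0338 tilt 0.76 shift [115.3 344.5   5. ] turn -0.22004037388223505
```

Emit:
apply_moves:
  moves:
    - [[7,20,-1,0],[7,22,-1,0],[7,22,-1,0],[7,22,-1,0],[7,22,-1,0],[7,22,-1,0],[7,22,-1,0],[7,22,-1,0],[7,22,-1,0],[7,22,-1,0]]

```text
clock: 78.15
eef_pos: [0.5788, 0.1537, 0.2506]
tool_rot: [1.0, -0.013, -0.018, 0.008]
ft_force: [0.4, -0.8, -0.0]
grip_width: 0.0266
```

Emit:
apply_moves:
  moves:
    - [[8,22,-1,0],[8,22,-1,0],[8,22,-1,0],[8,20,-1,0],[6,18,-1,0],[4,12,0,0],[2,6,0,0],[0,0,0,0],[0,0,0,0],[0,0,0,0]]

```text
clock: 79.15
eef_pos: [0.6174, 0.0231, 0.246]
tool_rot: [0.999, -0.015, -0.027, 0.009]
ft_force: [0.2, -0.1, 0.3]
grip_width: 0.0265
```

Run:
```python
from h import *
ins(.08,.1152,.0652)
```

```text
{'clock': 79.15, 'eef_pos': [0.6174, 0.0231, 0.246], 'tool_rot': [0.9995, -0.0146, -0.0272, 0.0089], 'ft_force': [0.1681, -0.1273, 0.2637], 'grip_width': 0.0265, 'joint_pos': [0.0442, 0.5297, 0.4244, 1.5209, -0.0146, 1.6445]}
tool xy error base [  9.1 -10.3] 36mm up [ 7.1 -9.6] dz 130.8 zvec [-0.0546 -0.0171] yaw -0.03
```

Emit:
apply_moves:
  moves:
    - [[6,-6,0,0],[6,-5,0,0],[0,0,0,0],[0,0,20,0],[0,0,20,0],[0,0,20,0],[0,0,15,0],[0,0,5,0],[0,0,0,0],[0,0,0,0]]

```text
clock: 80.15
eef_pos: [0.6285, 0.0391, 0.1647]
tool_rot: [1.0, -0.011, -0.025, 0.009]
ft_force: [-0.0, 0.7, 0.4]
grip_width: 0.0264
```

Run:
```python
from h import *
ins(.08,.1152,.0652)
```

```text
{'clock': 80.15, 'eef_pos': [0.6285, 0.0391, 0.1647], 'tool_rot': [0.9996, -0.0107, -0.0246, 0.0085], 'ft_force': [-0.0095, 0.7463, 0.3973], 'grip_width': 0.0264, 'joint_pos': [0.068, 0.5815, 0.3005, 1.3402, -0.0132, 1.6606]}
tool xy error base [-1.9  6.1] 36mm up [-3.6  6.7] dz 49.5 zvec [-0.0494 -0.0166] yaw -0.022
```

Emit:
apply_moves:
  moves:
    - [[-0.5,3,0,0.6],[-0.5,3,0,0],[0,0,0,0],[0,0,3,0],[0,0,3,0],[0,0,0,0],[0,0,0,0],[0,0,0,0],[0,0,0,0],[0,0,0,0]]

```text
clock: 81.15
eef_pos: [0.6288, 0.0324, 0.1618]
tool_rot: [1.0, -0.017, -0.022, 0.009]
ft_force: [-0.0, -0.1, -0.1]
grip_width: 0.0264
```

Run:
```python
from h import *
ins(.08,.1152,.0652)
```

```text
{'clock': 81.15, 'eef_pos': [0.6288, 0.0324, 0.1618], 'tool_rot': [0.9996, -0.0165, -0.0216, 0.0085], 'ft_force': [-0.0187, -0.125, -0.1349], 'grip_width': 0.0264, 'joint_pos': [0.0578, 0.5782, 0.2874, 1.3244, -0.0137, 1.6619]}
tool xy error base [-2.8 -0.5] 36mm up [-4.3  0.1] dz 46.6 zvec [-0.0435 -0.0163] yaw -0.033
```

Emit:
apply_moves:
  moves:
    - [[-1.2,-0.5,0,0],[-0.9,-0.3,0,0],[0,0,4,0],[0,0,4,0],[0,0,4,0],[0,0,4,0],[0,0,4,0],[0,0,2,0],[0,0,0,0],[0,0,0,0]]

```text
clock: 82.15
eef_pos: [0.6253, 0.033, 0.1372]
tool_rot: [1.0, -0.016, -0.022, 0.009]
ft_force: [0.4, -0.3, 0.2]
grip_width: 0.0262
```

Run:
```python
from h import *
ins(.08,.1152,.0652)
```

```text
{'clock': 82.15, 'eef_pos': [0.6253, 0.033, 0.1372], 'tool_rot': [0.9996, -0.0165, -0.0221, 0.0085], 'ft_force': [0.3725, -0.3045, 0.1519], 'grip_width': 0.0262, 'joint_pos': [0.059, 0.5871, 0.2372, 1.2662, -0.0137, 1.6631]}
tool xy error base [ 0.9 -0. ] 36mm up [-0.7  0.6] dz 22.0 zvec [-0.0444 -0.0163] yaw -0.033
```

Emit:
apply_moves:
  moves:
    - [[-3,1,3,0],[-3,1.5,2,0],[-3,1.5,0,0],[-3,1.5,0,0],[-3,1.5,0,0],[-3,1.5,0,0],[0,0,0,0],[0,0,0,0],[0,0,0,0],[0,0,0,0]]

```text
clock: 83.15
eef_pos: [0.6225, 0.0316, 0.1369]
tool_rot: [1.0, -0.014, -0.002, 0.001]
ft_force: [1.3, 0.3, -1.5]
grip_width: 0.0261
```

Emit:
apply_moves:
  moves:
    - [[0.6,-0.6,0,0],[0,0,4,0],[0,0,4,0],[0,0,4,0],[0,0,4,0],[0,0,3,0],[0,0,2,0],[0,0,1,0],[0,0,0,0],[0,0,0,0]]

```text
clock: 84.15
eef_pos: [0.6226, 0.0317, 0.1152]
tool_rot: [1.0, -0.015, -0.002, 0.001]
ft_force: [1.1, -0.2, 0.1]
grip_width: 0.0261
```

Run:
```python
from h import *
ins(.08,.1152,.0652)
```

```text
{'clock': 84.15, 'eef_pos': [0.6226, 0.0317, 0.1152], 'tool_rot': [0.9999, -0.0148, -0.002, 0.001], 'ft_force': [1.092, -0.232, 0.1028], 'grip_width': 0.0261, 'joint_pos': [0.0516, 0.5671, 0.1432, 1.1511, -0.0018, 1.652]}
tool xy error base [ 0.9 -0.5] 36mm up [ 0.7 -0.4] dz -0.0 zvec [-0.0041 -0.002 ] yaw -0.03
```

Emit:
apply_moves:
  moves:
    - [[0,0,0,0],[0,0,0,0],[0,0,0,0],[0,0,0,0],[0,0,-10,0],[0,0,-20,0],[0,0,-30,0],[0,0,-30,0],[0,0,-20,0],[0,0,0,0]]
  hand: -0.1

```text
clock: 85.15
eef_pos: [0.6213, 0.0314, 0.2296]
tool_rot: [1.0, -0.015, -0.005, 0.002]
ft_force: [0.6, -0.7, 0.6]
grip_width: 0.0382
```

Emit:
apply_moves:
  moves:
    - [[-12,9,0,0],[-15,11,0,0],[-15,11,0,0],[-15,11,0,0],[-15,11,0,0],[-15,11,0,0],[-15,11,0,0],[-10,8,0,0],[-5,4,0,0],[0,0,0,0]]

```text
clock: 86.15
eef_pos: [0.4942, -0.0544, 0.2247]
tool_rot: [1.0, -0.014, -0.008, 0.001]
ft_force: [0.8, -0.1, 0.7]
grip_width: 0.0386
```

Run:
```python
from h import *
ins(0); c=cam('wrist','w6.png'); t=cam('top')
for q in (t,):
  for ce,b,m in blobs(q,(100,120,60),(130,255,255),300,(250,190,420,320)):
    ys,xs=np.nonzero(m); P=np.array([onz(q,x,y,0.008)[:2] for x,y in zip(xs,ys)],np.float32)
    print('top plate',ce.round(),b,cv2.minAreaRect(P))
for ce,b,_ in blobs(c,(45,90,20),(85,255,255),300): print('cap',ce.round(),b,onz(c,*ce,.123).round(4))
```

```text
{'clock': 86.15, 'eef_pos': [0.4942, -0.0544, 0.2247], 'tool_rot': [0.9999, -0.0143, -0.0083, 0.0015], 'ft_force': [0.8091, -0.1042, 0.6989], 'grip_width': 0.0386, 'joint_pos': [-0.1071, 0.2591, -0.033, 1.295, -0.0045, 1.4923]}
tool xy error base [127.3 -10.2] 36mm up [126.7 -10.1] dz 112.7 zvec [-0.0167 -0.0027] yaw -0.029
top plate [308. 261.] [297 251  22  22 401] ((0.4773302376270294, 0.027791842818260193), (0.06876348704099655, 0.06980287283658981), 84.66007232666016)
cap [529. 111.] [ 500   85   59   52 2373] [0.6208 0.0308 0.123 ]
cap [518. 177.] [ 491  154   56   49 2063] [ 0.6193 -0.0086  0.123 ]
cap [508. 237.] [ 483  214   52   47 1841] [ 0.6181 -0.0477  0.123 ]
cap [499. 292.] [ 475  270   49   45 1642] [ 0.6168 -0.0872  0.123 ]
cap [491. 341.] [ 468  320   46   44 1450] [ 0.6159 -0.1262  0.123 ]
cap [458. 466.] [433 451  53  29 928] [ 0.6044 -0.2478  0.123 ]
```

View pics/w6.png

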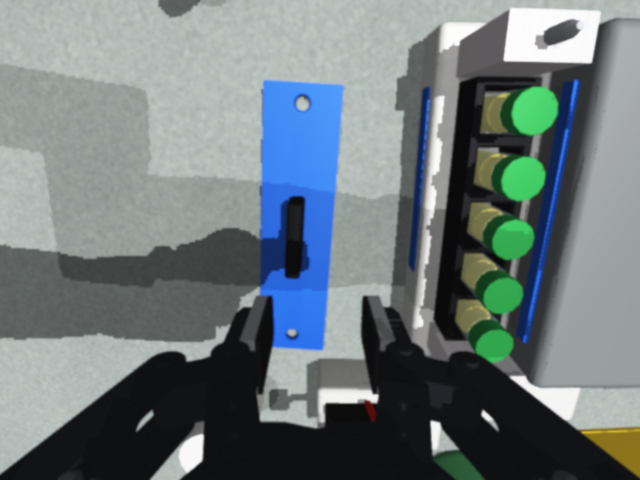

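All five vials stand in the rack. The plate has been knocked aside: its holes are now at (302,103) and (292,333), with the handle at (295,236).

```bash
cat >> h.py <<'E'
def plate(c):
    h=cv2.cvtColor(c['color'],cv2.COLOR_RGB2HSV); m=cv2.inRange(h,np.array((100,120,40)),np.array((130,255,255)))
    n,l,s,ce=cv2.connectedComponentsWithStats(m); i=1+np.argmax(s[1:,4]); m=(l==i).astype(np.uint8)
    ys,xs=np.nonzero(m); P=np.array([onz(c,x,y,0.008)[:2] for x,y in zip(xs,ys)],np.float32); print('rect',cv2.minAreaRect(P))
    cs,hi=cv2.findContours(m,cv2.RETR_CCOMP,cv2.CHAIN_APPROX_NONE)
    for k,q in enumerate(cs):
        if hi[0][k][3]>=0 and cv2.contourArea(q)>40:
            M=cv2.moments(q); u=(M['m10']/M['m00'],M['m01']/M['m00']); print('hole',np.round(u,1),M['m00'],onz(c,*u,.006).round(4))
E
python3 - <<'E'
from h import *
c=cam('wrist'); plate(c)
a=onz(c,302.5,103,.006);b=onz(c,292.5,333,.006); print(a,b,(a+b)/2,np.linalg.norm(a-b),'yaw',np.arctan2(-(a-b)[0],(a-b)[1]))
g=c['color'].max(2); m=np.zeros_like(g); m[190:285,270:320]=(g[190:285,270:320]<30)
ys,xs=np.nonzero(m); print('bar',xs.min(),xs.max(),ys.min(),ys.max(),xs.mean(),ys.mean(),onz(c,xs.mean(),ys.mean(),.04))
p=(a+b)/2; plan((p[0],p[1],.12),np.arctan2(-(a-b)[0],(a-b)[1]))
E
```

```text
rect ((0.46884584426879883, -0.07251890003681183), (0.2699400782585144, 0.07057221978902817), 84.83323669433594)
hole [290.5 332.9] 80.0 [ 0.4585 -0.189   0.006 ]
hole [292.9 237.2] 1248.5 [ 0.4664 -0.0798  0.006 ]
hole [301.2 103.7] 184.5 [0.4798 0.0447 0.006 ]
[0.48094    0.04528904 0.006     ] [ 0.46065697 -0.1890777   0.006     ] [ 0.47079848 -0.07189433  0.006     ] 0.23524279489057276 yaw -0.08632885986767522
bar 285 301 198 276 292.38461538461536 242.12698412698413 [ 0.46892965 -0.074106    0.04      ]
yaw -0.0274 tilt 0.92 shift [-22.4  18.4 105.2] turn 3.373812391622668
```

Emit:
apply_moves:
  moves:
    - [[-10,8,0,1.8],[-9,8,0,1.8],[-2,2,0,0],[0,0,0,0],[0,0,20,0],[0,0,25,0],[0,0,25,0],[0,0,20,0],[0,0,0,0],[0,0,0,0]]

```text
clock: 87.3
eef_pos: [0.4735, -0.0723, 0.1344]
tool_rot: [0.999, -0.048, -0.004, 0.002]
ft_force: [-0.3, 0.4, 0.2]
grip_width: 0.0384
```

Run:
```python
from h import *
st(); c=cam('wrist'); plate(c); plan((.469,-.0725,.034),-.09)
```

```text
{'clock': 87.3, 'eef_pos': [0.4735, -0.0723, 0.1344], 'tool_rot': [0.9989, -0.0476, -0.0045, 0.0017], 'ft_force': [-0.3456, 0.4326, 0.2481], 'grip_width': 0.0384, 'joint_pos': [-0.1491, 0.2892, -0.2415, 1.0487, -0.0043, 1.517]}
rect ((0.4685640037059784, -0.07224443554878235), (0.26954689621925354, 0.07122594863176346), 84.83358001708984)
hole [314.4 372. ] 107.0 [ 0.4586 -0.1886  0.006 ]
hole [311.9 250.8] 2313.0 [ 0.4672 -0.0813  0.006 ]
hole [311.6  64.4] 349.5 [0.4796 0.0446 0.006 ]
yaw -0.0954 tilt 0.55 shift [ -3.5   0.2 100.6] turn -0.3070595405802085
```

Emit:
apply_moves:
  moves:
    - [[-2,0,0,-0.3],[-2,0,0,0],[0,0,15,0],[0,0,15,0],[0,0,15,0],[0,0,15,0],[0,0,10,0],[0,0,4,0],[0,0,0,0],[0,0,0,0]]

```text
clock: 88.35
eef_pos: [0.476, -0.0732, 0.0675]
tool_rot: [0.999, -0.045, 0.005, 0.003]
ft_force: [0.2, 0.5, -0.0]
grip_width: 0.0384
```

Run:
```python
from h import *
st(); plan((.469,-.0722,.034),-.09)
```

```text
{'clock': 88.35, 'eef_pos': [0.476, -0.0732, 0.0675], 'tool_rot': [0.999, -0.0447, 0.0051, 0.0026], 'ft_force': [0.2466, 0.4734, -0.0465], 'grip_width': 0.0384, 'joint_pos': [-0.1502, 0.3599, -0.3433, 0.8569, -0.0042, 1.5099]}
yaw -0.0893 tilt 0.66 shift [-7.5 -0.6 33.5] turn 0.03954665663749454
```

Emit:
apply_moves:
  moves:
    - [[-4,0,0,0],[-3,0,0,0],[-0.5,0,0,0],[0,0,6,0],[0,0,6,0],[0,0,6,0],[0,0,6,0],[0,0,5,0],[0,0,2,0],[0,0,0,0]]

```text
clock: 89.35
eef_pos: [0.4692, -0.0729, 0.0348]
tool_rot: [0.999, -0.045, 0.006, 0.003]
ft_force: [-0.5, -1.0, -0.0]
grip_width: 0.0388
```

Run:
```python
from h import *
ins(0); plan((.469,-.0722,.034),-.09)
```

```text
{'clock': 89.35, 'eef_pos': [0.4692, -0.0729, 0.0348], 'tool_rot': [0.999, -0.0446, 0.0062, 0.0028], 'ft_force': [-0.4632, -1.0204, -0.0359], 'grip_width': 0.0388, 'joint_pos': [-0.1516, 0.3945, -0.3992, 0.7642, -0.0042, 1.5085]}
tool xy error base [147.9 -38.6] 36mm up [148.4 -38.4] dz -77.2 zvec [ 0.0122 -0.0061] yaw -0.089
yaw -0.0893 tilt 0.78 shift [-0.2 -0.6  0.8] turn 0.04123683511289871
```

Emit:
apply_moves:
  moves:
    - [[0,0,0,0],[0,0,0,0],[0,0,0,0],[0,0,0,0],[0,0,0,0],[0,0,0,0],[0,0,0,0],[0,0,0,0],[0,0,0,0],[0,0,0,0]]
  hand: -1

```text
clock: 90.35
eef_pos: [0.4693, -0.0729, 0.0351]
tool_rot: [0.999, -0.045, 0.006, 0.003]
ft_force: [0.8, -0.1, -1.6]
grip_width: 0.0131
```

Emit:
apply_moves:
  moves:
    - [[0,0,-10,0],[0,0,-20,0],[0,0,-20,0],[0,0,-25,0],[0,0,-25,0],[0,0,-25,0],[0,0,-25,0],[0,0,-20,0],[0,0,-10,0],[0,0,0,0]]

```text
clock: 91.35
eef_pos: [0.4625, -0.071, 0.2233]
tool_rot: [0.999, -0.045, 0.002, 0.002]
ft_force: [0.3, -0.6, -3.6]
grip_width: 0.0134
```

Run:
```python
from h import *
ins(0); plan(mix(0,0,.21),-.032)
```

```text
{'clock': 91.35, 'eef_pos': [0.4625, -0.071, 0.2233], 'tool_rot': [0.999, -0.0445, 0.0018, 0.0022], 'ft_force': [0.2614, -0.6075, -3.5615], 'grip_width': 0.0134, 'joint_pos': [-0.1498, 0.1873, -0.129, 1.2505, -0.004, 1.51]}
tool xy error base [155.3 -37.2] 36mm up [155.5 -37.1] dz 111.3 zvec [ 0.0034 -0.0046] yaw -0.089
yaw -0.089 tilt 0.33 shift [155.5 -37.   13.8] turn -3.2682645351456463
```

Emit:
apply_moves:
  moves:
    - [[10,-2,0,0],[12,-3,0,0],[12,-3,0,0],[12,-3,0,0],[12,-3,0,0],[12,-3,0,0],[12,-3,0,0],[12,-3,0,0],[12,-3,0,0],[12,-3,0,0]]

```text
clock: 92.35
eef_pos: [0.5885, -0.0494, 0.2064]
tool_rot: [0.999, -0.044, -0.01, 0.001]
ft_force: [-0.2, 0.9, -2.5]
grip_width: 0.0133
```

Emit:
apply_moves:
  moves:
    - [[12,-3,0,0],[10,-2,0,0],[6,-1,0,0],[3,0,0,0],[0,0,0,-1.1],[0,0,0,-1.1],[0,0,0,-1],[0,0,0,0],[0,0,0,0],[0,0,0,0]]

```text
clock: 93.35
eef_pos: [0.6221, -0.0443, 0.1949]
tool_rot: [1.0, -0.013, -0.017, 0.0]
ft_force: [0.0, 0.0, -3.8]
grip_width: 0.0129
```

Run:
```python
from h import *
ins(0); plan(mix(0,0,.20),-.032); c=cam('wrist','w7.png')
s=telemetry.get_obs(); R=Ro.from_quat(s['tool_rot']).as_matrix()
for y in (.118,-.118): print('pin px',proj(c,mix(0,y,.152)).round(1),'hole px if centred',proj(c,s['eef_pos']+R@[0,-y,.0351-.006]).round(1))
```

```text
{'clock': 93.35, 'eef_pos': [0.6221, -0.0443, 0.1949], 'tool_rot': [0.9998, -0.013, -0.0169, 0.0002], 'ft_force': [0.0186, 0.0117, -3.7728], 'grip_width': 0.0129, 'joint_pos': [-0.0701, 0.5403, 0.311, 1.3751, -0.0023, 1.5267]}
tool xy error base [0.8 3.7] 36mm up [-0.4  3.7] dz 82.9 zvec [-0.0337  0.0001] yaw -0.026
yaw -0.026 tilt 1.93 shift [-1.5  3.7 -5.1] turn 0.34655690987033483
pin px [320.1  39.3] hole px if centred [318.4  20.4]
pin px [316.8 467.1] hole px if centred [317.9 483.5]
```

View pics/w7.png

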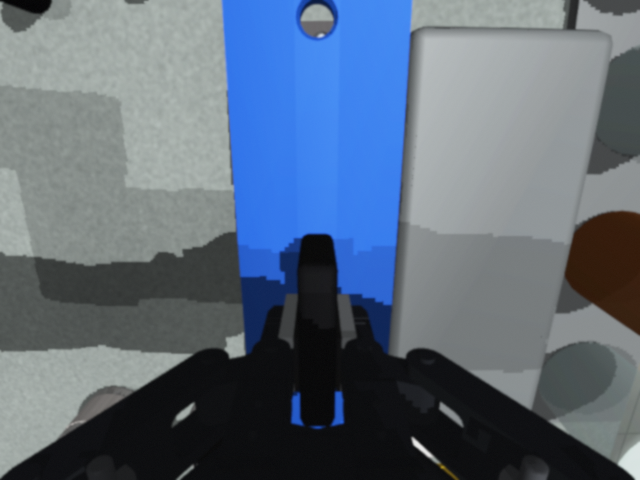

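Through the left hole at (317,19) the pin tip shows at about (320,37), matching the ~3.7 mm y correction. The plate is centred in the hand.

Emit:
apply_moves:
  moves:
    - [[0,2,0,0.3],[0,1.5,0,0],[0,0.3,0,0],[0,0,0,0],[0,0,0,0],[0,0,0,0],[0,0,0,0],[0,0,0,0],[0,0,0,0],[0,0,0,0]]

```text
clock: 94.4
eef_pos: [0.6221, -0.0486, 0.1954]
tool_rot: [1.0, -0.016, -0.016, 0.0]
ft_force: [0.2, 0.5, -3.6]
grip_width: 0.0129
```

```bash
cat > pl.py <<'E'
from h import *
ins(0,.1631,.035); c=cam('wrist')
s=telemetry.get_obs(); R=Ro.from_quat(s['tool_rot']).as_matrix()
print('pin px',proj(c,mix(0,.118,.152)).round(1),'hole px if centred',proj(c,s['eef_pos']+R@[0,-.118,.0351-.008]).round(1))
h=cv2.cvtColor(c['color'],cv2.COLOR_RGB2HSV); m=255-cv2.inRange(h,np.array((95,90,30)),np.array((135,255,255))); m[:, :285]=0; m[:,350:]=0; m[70:]=0
n,l,b,ce=cv2.connectedComponentsWithStats(m)
for i in range(1,n):
    if b[i][4]>30: print('holeblob',b[i],ce[i].round(1))
cv2.imwrite('pics/hole.png',cv2.resize(c['color'][0:90,260:380],None,fx=5,fy=5,interpolation=2)[:,:,::-1])
E
python3 pl.py
```

```text
{'clock': 94.4, 'eef_pos': [0.6221, -0.0486, 0.1954], 'tool_rot': [0.9997, -0.0159, -0.0164, 0.0003], 'ft_force': [0.2479, 0.4703, -3.5668], 'grip_width': 0.0129, 'joint_pos': [-0.0767, 0.54, 0.3118, 1.3754, -0.0025, 1.5259]}
tool xy error base [-0.3 -0.5] 36mm up [-1.4 -0.5] dz 32.3 zvec [-0.0328  0.    ] yaw -0.032
pin px [318.3  28.5] hole px if centred [318.3  18.8]
holeblob [301   4  32  32 827] [316.7  19.3]
```

Emit:
apply_moves:
  moves:
    - [[0,-0.4,0,0],[0.1,0,3,0],[0.1,0,3,0],[0.1,0,3,0],[0.1,0,3,0],[0.1,0,3,0],[0,0,0,0],[0,0,0,0],[0,0,0,0],[0,0,0,0]]

```text
clock: 95.45
eef_pos: [0.6218, -0.0481, 0.1785]
tool_rot: [1.0, -0.016, -0.017, 0.0]
ft_force: [-0.0, 0.3, -4.3]
grip_width: 0.0132
```

```bash
python3 pl.py
```

```text
{'clock': 95.45, 'eef_pos': [0.6218, -0.0481, 0.1785], 'tool_rot': [0.9997, -0.0159, -0.0169, 0.0002], 'ft_force': [-0.0475, 0.3488, -4.3049], 'grip_width': 0.0132, 'joint_pos': [-0.076, 0.5483, 0.2814, 1.3376, -0.0025, 1.5266]}
tool xy error base [ 0.  -0.1] 36mm up [-1.2 -0. ] dz 15.4 zvec [-0.0338  0.0001] yaw -0.032
pin px [317.7  18.2] hole px if centred [318.3  18.9]
holeblob [301   4  32  32 816] [316.4  19.6]
```

View pics/hole.png

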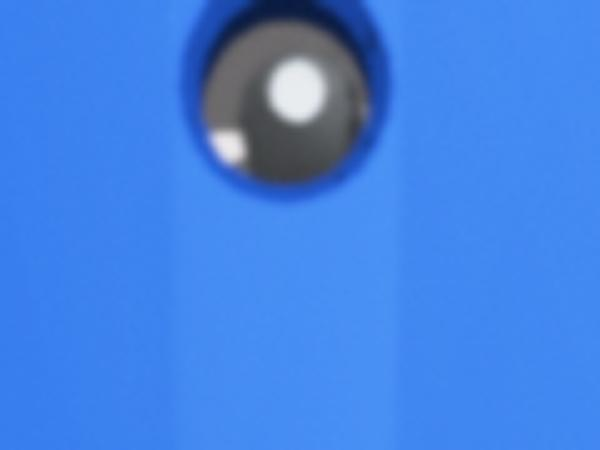

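The pin tip has entered the left hole, about 1 mm towards +x of its centre. I'll nudge +x and lower.

Emit:
apply_moves:
  moves:
    - [[0.6,0,0,0.2],[0,0,0,0],[0.1,0,3,0],[0.1,0,3,0],[0.1,0,3,0],[0,0,0,0],[0,0,0,0],[0,0,0,0],[0,0,0,0],[0,0,0,0]]

```text
clock: 96.5
eef_pos: [0.6226, -0.0481, 0.1688]
tool_rot: [1.0, -0.018, -0.017, 0.0]
ft_force: [0.2, 0.4, -2.5]
grip_width: 0.013
```

```bash
python3 pl.py
```

```text
{'clock': 96.5, 'eef_pos': [0.6226, -0.0481, 0.1688], 'tool_rot': [0.9997, -0.0178, -0.0167, 0.0003], 'ft_force': [0.1987, 0.3734, -2.5144], 'grip_width': 0.013, 'joint_pos': [-0.076, 0.5548, 0.2667, 1.3161, -0.0025, 1.5304]}
tool xy error base [-0.7 -0.1] 36mm up [-1.9 -0. ] dz 5.7 zvec [-0.0334  0.0001] yaw -0.036
pin px [313.4  10.3] hole px if centred [318.3  18.9]
holeblob [300   1  34  35 856] [316.4  18.8]
```

Emit:
apply_moves:
  moves:
    - [[0,0,3,0],[0,0,2,0],[0,0,2,0],[0,0,2,0],[0,0,2,0],[0,0,0,0],[0,0,0,0],[0,0,0,0],[0,0,0,0],[0,0,0,0]]

```text
clock: 97.55
eef_pos: [0.6228, -0.048, 0.1636]
tool_rot: [1.0, -0.018, -0.014, 0.001]
ft_force: [-1.4, 1.0, 0.5]
grip_width: 0.0133
```

```bash
python3 pl.py
```

```text
{'clock': 97.55, 'eef_pos': [0.6228, -0.048, 0.1636], 'tool_rot': [0.9998, -0.0176, -0.0136, 0.0008], 'ft_force': [-1.3895, 0.9785, 0.493], 'grip_width': 0.0133, 'joint_pos': [-0.0754, 0.5532, 0.2504, 1.295, -0.0032, 1.5306]}
tool xy error base [-1.2  0. ] 36mm up [-2.1  0.1] dz 0.5 zvec [-0.0272 -0.0011] yaw -0.035
pin px [311.9   5.9] hole px if centred [318.3  18.9]
holeblob [300   0  33  37 969] [316.2  17.9]
```

Emit:
apply_moves:
  moves:
    - [[0,0,1.5,0],[0,0,1,0],[0,0,0,0],[0,0,0,0],[0,0,0,0],[0,0,0,0],[0,0,0,0],[0,0,0,0],[0,0,0,0],[0,0,0,0]]

```text
clock: 98.6
eef_pos: [0.6228, -0.048, 0.1635]
tool_rot: [1.0, -0.018, -0.013, 0.001]
ft_force: [-1.9, 1.5, 1.1]
grip_width: 0.013
```

Emit:
apply_moves:
  moves:
    - [[0,0,0,0],[0,0,0,0],[0,0,0,0],[0,0,0,0],[0,0,0,0],[0,0,-10,0],[0,0,-20,0],[0,0,-30,0],[0,0,-20,0],[0,0,0,0]]
  hand: 0

```text
clock: 99.6
eef_pos: [0.6256, -0.0481, 0.2478]
tool_rot: [1.0, -0.018, -0.012, 0.001]
ft_force: [-0.1, -0.1, -0.3]
grip_width: 0.0425
```

Run:
```python
from h import *
ins(0); c=cam('wrist'); t=cam('top'); s=cam('scene')
for n,q in (('w',c),('t',t)):
    h=cv2.cvtColor(q['color'],cv2.COLOR_RGB2HSV); m=cv2.inRange(h,np.array((100,120,40)),np.array((130,255,255)))
    nn,l,b,ce=cv2.connectedComponentsWithStats(m); i=1+np.argmax(b[1:,4]) if n=='w' else l[224,315] or l[220,315]
    ys,xs=np.nonzero(l==i); P=np.array([onz(q,x,y,.136)[:2] for x,y in zip(xs,ys)],np.float32); print(n,b[i],cv2.minAreaRect(P))
print(mix(0,0,0))
a=cv2.resize(s['color'][180:320,190:340],None,fx=4,fy=4,interpolation=2); cv2.imwrite('pics/f.png',a[:,:,::-1])
plan(mix(-.08-.061-.055,-.22,.25),-.032)
```

```text
{'clock': 99.6, 'eef_pos': [0.6256, -0.0481, 0.2478], 'tool_rot': [0.9998, -0.0177, -0.0119, 0.0008], 'ft_force': [-0.1098, -0.0881, -0.3351], 'grip_width': 0.0425, 'joint_pos': [-0.0753, 0.5231, 0.4198, 1.4911, -0.003, 1.5309]}
tool xy error base [-3.4 -0. ] 36mm up [-4.2  0.1] dz 135.8 zvec [-0.0238 -0.0012] yaw -0.035
w [  257    27   122   378 37455] ((0.6232314109802246, -0.048460617661476135), (0.27124544978141785, 0.0752582848072052), 87.7339859008789)
t [     0      0    640    480 304243] ((0.5653393864631653, -0.022684574127197266), (2.2316904067993164, 1.6307839155197144), 89.57454681396484)
[ 0.6207 -0.048   0.    ]
yaw -0.0355 tilt 1.78 shift [-1.983e+02  2.208e+02 -1.000e-01] turn -0.19930144765525712
```

View pics/f.png

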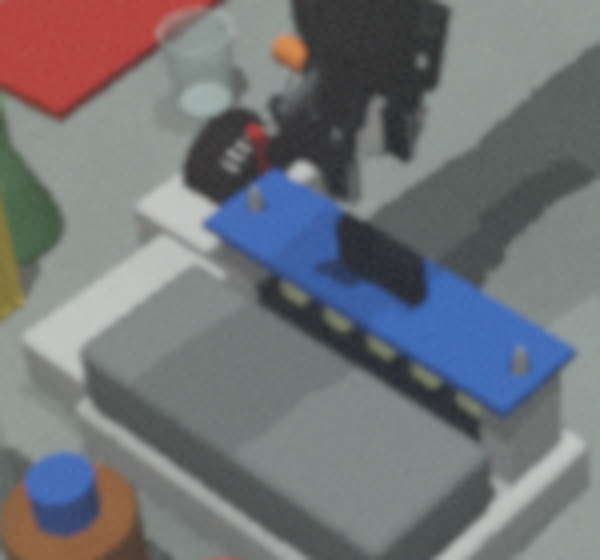

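The scene crop shows the plate lying flat on both end blocks, with the two pins through its holes and the vials underneath. Now for the lever, pushing with closed fingers from the robot side.

Emit:
apply_moves:
  moves:
    - [[-12,14,0,0],[-13,15,0,0],[-13,15,0,0],[-13,15,0,0],[-13,15,0,0],[-13,15,0,0],[-13,15,0,0],[-13,15,0,0],[-13,15,0,0],[-13,15,0,0]]
  hand: -1

```text
clock: 100.75
eef_pos: [0.4768, -0.1929, 0.2296]
tool_rot: [0.999, -0.015, -0.032, -0.003]
ft_force: [-1.1, 0.3, -0.2]
grip_width: -0.0002
```

Emit:
apply_moves:
  moves:
    - [[-13,15,0,0],[-13,15,0,0],[-13,15,0,0],[-13,14,0,0],[-10,8,0,0],[-5,4,0,0],[0,0,0,0],[0,0,0,0],[0,0,0,0],[0,0,0,0]]

```text
clock: 101.75
eef_pos: [0.3983, -0.2615, 0.2232]
tool_rot: [0.999, -0.015, -0.041, -0.008]
ft_force: [0.2, -0.3, 0.1]
grip_width: 0.0004
```

```bash
cat > lv.py <<'E'
from h import *
def lev():
    s=st(); R=Ro.from_quat(s['tool_rot']).as_matrix(); print('zvec',R[:2,2].round(3))
    c=cam('wrist'); H=mix(-.08,-.22,0)[0]; Hp=mix(-.08,-.193,0)[0]
    for ce,b,_ in blobs(c,(5,150,60),(18,255,255),150,(150,60,560,420)):
        z=.13
        for _ in range(30):
            p=onz(c,*ce,z); a=np.arcsin(np.clip((p[0]-H)/.095,-.99,.99)); z=.055+.095*np.cos(a)+.004
        print('handle',ce.round(1),b,p.round(4),'angle',round(.7+a,3))
    h=cv2.cvtColor(c['color'],cv2.COLOR_RGB2HSV)
    m=((h[:,:,0]<5)|(h[:,:,0]>172))&(h[:,:,1]>150)&(h[:,:,2]>60)
    q=proj(c,mix(-.067,-.193,.118)); print('exp ptr',q.round(1)); u,v=q.astype(int); k=np.zeros_like(m); k[max(v-40,0):v+40,max(u-40,0):u+40]=1; m&=k
    vals=h[:,:,2][m]; print('V pct',np.percentile(vals,[10,50,90])); 
    for t in (60,140,165):
        mm=m&(h[:,:,2]>t); ys,xs=np.nonzero(mm); 
        if len(xs)<5: continue
        ce=(xs.mean(),ys.mean()); z=.115
        for _ in range(30):
            p=onz(c,*ce,z); a=np.arcsin(np.clip((p[0]-Hp)/.066,-.99,.99)); z=.055+.066*np.cos(a)
        print('ptr t',t,len(xs),np.round(ce,1),(xs.min(),xs.max(),ys.min(),ys.max()),p.round(4),'angle',round(.7+a,3))
    return c
if __name__=='__main__': lev(); plan(mix(-.191,-.22,.135),-.032)
E
python3 lv.py
```

```text
{'clock': 101.75, 'eef_pos': [0.3983, -0.2615, 0.2232], 'tool_rot': [0.999, -0.0154, -0.0406, -0.0084], 'ft_force': [0.1693, -0.2879, 0.103], 'grip_width': 0.0004, 'joint_pos': [-0.5642, 0.2667, -0.03, 1.3522, -0.028, 1.0386]}
zvec [-0.081  0.018]
handle [448.6 259.4] [ 430  233   40   54 1798] [ 0.4727 -0.2621  0.1318] angle 0.002
exp ptr [565.7 216.9]
V pct [ 66.  71. 206.]
ptr t 60 580 [557.5 208.5] (np.int64(525), np.int64(576), np.int64(199), np.int64(219)) [ 0.5401 -0.2327  0.1208] angle 0.784
ptr t 140 198 [569.2 209.9] (np.int64(563), np.int64(576), np.int64(200), np.int64(219)) [ 0.5481 -0.2339  0.1196] angle 0.906
ptr t 165 185 [569.5 209.9] (np.int64(564), np.int64(576), np.int64(201), np.int64(219)) [ 0.5483 -0.2339  0.1196] angle 0.909
yaw -0.0303 tilt 4.74 shift [31.6  0.8 86. ] turn 0.09980820745615526
```

Emit:
apply_moves:
  moves:
    - [[12,0,0,0],[12,0,0,0],[5,0,0,0],[0,0,0,0],[0,0,20,0],[0,0,20,0],[0,0,20,0],[0,0,15,0],[0,0,3,0],[0,0,0,0]]

```text
clock: 102.8
eef_pos: [0.4267, -0.2607, 0.1408]
tool_rot: [0.999, -0.014, -0.039, -0.008]
ft_force: [0.0, -0.6, 0.3]
grip_width: -0.0004
```

Run:
```python
from h import *
ins(0); plan(mix(-.191,-.22,.135),-.032)
```

```text
{'clock': 102.8, 'eef_pos': [0.4267, -0.2607, 0.1408], 'tool_rot': [0.9991, -0.0137, -0.0394, -0.0076], 'ft_force': [0.0106, -0.5727, 0.3425], 'grip_width': -0.0004, 'joint_pos': [-0.5336, 0.37, -0.1087, 1.1682, -0.0259, 1.0656]}
tool xy error base [ 192.5 -217.1] 36mm up [ 189.7 -217.6] dz 28.8 zvec [-0.0786  0.0164] yaw -0.027
yaw -0.0269 tilt 4.6 shift [-3.5  1.3  6. ] turn 0.29493007717792524
```

Emit:
apply_moves:
  moves:
    - [[8,0,-0.4,0],[8,0,-0.6,0],[8,0,-0.8,0],[8,0,-0.8,0],[8,0,-0.8,0],[8,0,-0.8,0],[8,0,-0.8,0],[8,0,-0.8,0],[0,0,0,0],[0,0,0,0]]

```text
clock: 103.8
eef_pos: [0.4687, -0.2628, 0.1561]
tool_rot: [0.998, -0.017, -0.067, -0.004]
ft_force: [0.2, 0.9, 0.3]
grip_width: -0.0
```

```bash
python3 lv.py
```

```text
{'clock': 103.8, 'eef_pos': [0.4687, -0.2628, 0.1561], 'tool_rot': [0.9976, -0.0166, -0.0666, -0.0038], 'ft_force': [0.201, 0.9085, 0.2533], 'grip_width': -0.0, 'joint_pos': [-0.4828, 0.4614, 0.0705, 1.3026, -0.0531, 1.1246]}
zvec [-0.133  0.01 ]
handle [369.  312.4] [ 342  278   50   80 2943] [ 0.4886 -0.2592  0.1426] angle 0.206
exp ptr [500.6 249.6]
V pct [ 64.  78. 196.]
ptr t 60 1174 [493.8 236.3] (np.int64(460), np.int64(516), np.int64(222), np.int64(255)) [ 0.5431 -0.2318  0.1204] angle 0.829
ptr t 140 449 [505.1 240.6] (np.int64(495), np.int64(515), np.int64(228), np.int64(254)) [ 0.5484 -0.2341  0.1195] angle 0.912
ptr t 165 420 [505.1 240.8] (np.int64(496), np.int64(514), np.int64(228), np.int64(254)) [ 0.5484 -0.2341  0.1195] angle 0.911
yaw -0.0328 tilt 7.63 shift [-42.9   0.6  27. ] turn -0.047674322782203
```

Emit:
apply_moves:
  moves:
    - [[-6,0,6,0],[0,0,10,0],[0,0,5,0],[0,0,0,0],[18,0,-2,0],[20,0,-2,0],[15,0,-2,0],[-12,0,0,0],[0,0,0,0],[0,0,0,0]]

```text
clock: 104.85
eef_pos: [0.4925, -0.264, 0.1424]
tool_rot: [0.997, -0.018, -0.074, -0.002]
ft_force: [-0.4, -0.9, 0.3]
grip_width: -0.0001
```

```bash
python3 lv.py
```

```text
{'clock': 104.85, 'eef_pos': [0.4925, -0.264, 0.1424], 'tool_rot': [0.9971, -0.0176, -0.0736, -0.0023], 'ft_force': [-0.4011, -0.948, 0.29], 'grip_width': -0.0001, 'joint_pos': [-0.4618, 0.522, 0.1302, 1.3142, -0.059, 1.1484]}
zvec [-0.147  0.007]
handle [426.4 333.5] [ 393  307   66   64 2931] [ 0.5322 -0.2541  0.154 ] angle 0.684
exp ptr [454.5 257. ]
V pct [ 64.  87. 198.]
ptr t 60 1309 [446.8 241.3] (np.int64(414), np.int64(469), np.int64(220), np.int64(263)) [ 0.5435 -0.2312  0.1204] angle 0.836
ptr t 140 535 [457.4 247.6] (np.int64(447), np.int64(468), np.int64(234), np.int64(262)) [ 0.548  -0.2341  0.1196] angle 0.906
ptr t 165 500 [457.4 247.6] (np.int64(448), np.int64(467), np.int64(234), np.int64(262)) [ 0.5481 -0.2341  0.1196] angle 0.906
yaw -0.0353 tilt 8.49 shift [-67.6   0.4  17.4] turn -0.18786775513022044
```

Emit:
apply_moves:
  moves:
    - [[10,0,-1.5,0],[15,0,-2,0],[-15,0,0,0],[-15,0,0,0],[-10,0,0,0],[0,0,-20,0],[0,0,-20,0],[0,0,0,0],[0,0,0,0],[0,0,0,0]]

```text
clock: 105.9
eef_pos: [0.4837, -0.2631, 0.1828]
tool_rot: [0.997, -0.018, -0.078, -0.004]
ft_force: [-1.0, -0.3, 0.7]
grip_width: 0.0005
```

```bash
python3 lv.py
```

```text
{'clock': 105.9, 'eef_pos': [0.4837, -0.2631, 0.1828], 'tool_rot': [0.9968, -0.0179, -0.0778, -0.0045], 'ft_force': [-0.9816, -0.3488, 0.6696], 'grip_width': 0.0005, 'joint_pos': [-0.4673, 0.4864, 0.1794, 1.4081, -0.0594, 1.1436]}
zvec [-0.155  0.012]
handle [457.6 308.4] [ 432  271   53   77 3457] [ 0.5428 -0.2639  0.1536] angle 0.796
exp ptr [456.7 233.5]
V pct [ 62.  102.5 192. ]
ptr t 60 792 [450.5 221.7] (np.int64(417), np.int64(469), np.int64(207), np.int64(238)) [ 0.5435 -0.2319  0.1204] angle 0.836
ptr t 140 350 [459.2 225.3] (np.int64(451), np.int64(467), np.int64(214), np.int64(237)) [ 0.5481 -0.2339  0.1196] angle 0.907
ptr t 165 309 [459.1 225.6] (np.int64(452), np.int64(467), np.int64(215), np.int64(237)) [ 0.5481 -0.2341  0.1196] angle 0.907
yaw -0.0353 tilt 8.99 shift [-52.6   1.3  56.3] turn -0.18892741387669534
```

Emit:
apply_moves:
  moves:
    - [[0,0,20,0],[0,0,20,0],[0,0,0,0],[12,0,-2,0],[12,0,-2,0],[4,0,-0.5,0],[0,0,0,0],[0,0,0,0],[0,0,0,0],[0,0,0,0]]

```text
clock: 106.95
eef_pos: [0.5036, -0.2626, 0.14]
tool_rot: [0.997, -0.018, -0.081, -0.006]
ft_force: [0.7, 0.4, 0.2]
grip_width: -0.0002
```

```bash
python3 lv.py | grep -v V
```

```text
{'clock': 106.95, 'eef_pos': [0.5036, -0.2626, 0.14], 'tool_rot': [0.9965, -0.018, -0.0813, -0.0061], 'ft_force': [0.651, 0.3874, 0.1657], 'grip_width': -0.0002, 'joint_pos': [-0.4519, 0.5552, 0.1772, 1.3457, -0.0572, 1.1594]}
zvec [-0.162  0.015]
handle [429.3 338.2] [ 395  313   65   60 2579] [ 0.5441 -0.2533  0.1534] angle 0.81
handle [427.1 409.1] [419 401  20  16 159] [ 0.5452 -0.2828  0.1533] angle 0.821
exp ptr [428.8 262.2]
ptr t 60 1277 [422.2 245.6] (np.int64(390), np.int64(443), np.int64(223), np.int64(269)) [ 0.5442 -0.2308  0.1203] angle 0.847
ptr t 140 549 [431.5 252.6] (np.int64(421), np.int64(442), np.int64(239), np.int64(267)) [ 0.5482 -0.234   0.1196] angle 0.908
ptr t 165 509 [431.6 253. ] (np.int64(422), np.int64(442), np.int64(239), np.int64(267)) [ 0.5482 -0.2342  0.1196] angle 0.908
yaw -0.0354 tilt 9.35 shift [-78.9   2.2  18. ] turn -0.1973311081601881
```

Emit:
apply_moves:
  moves:
    - [[11,0,-1.7,0],[10,0,-1.5,0],[-15,0,0,0],[-10,0,0,0],[0,0,-25,0],[0,0,-30,0],[0,0,-30,0],[10,0,-2,0],[15,0,-2,0],[0,0,0,0]]

```text
clock: 108.0
eef_pos: [0.5344, -0.2648, 0.2321]
tool_rot: [0.996, -0.02, -0.083, -0.007]
ft_force: [0.6, 0.1, -0.4]
grip_width: 0.0001
```

```bash
sed -i 's/+.004$//' lv.py; python3 lv.py | grep -v V
```

```text
{'clock': 108.0, 'eef_pos': [0.5344, -0.2648, 0.2321], 'tool_rot': [0.9963, -0.0197, -0.0829, -0.0068], 'ft_force': [0.6364, 0.1044, -0.412], 'grip_width': 0.0001, 'joint_pos': [-0.4341, 0.5736, 0.4502, 1.6051, -0.0541, 1.1806]}
zvec [-0.165  0.017]
handle [365.8 264.6] [ 348  238   38   56 1886] [ 0.55   -0.2656  0.1486] angle 0.872
exp ptr [364.  210.9]
ptr t 60 325 [362.8 203.4] (np.int64(350), np.int64(371), np.int64(194), np.int64(214)) [ 0.5469 -0.2333  0.1198] angle 0.887
ptr t 140 204 [364.2 204.3] (np.int64(359), np.int64(370), np.int64(196), np.int64(214)) [ 0.5478 -0.234   0.1197] angle 0.902
ptr t 165 188 [364.3 204.6] (np.int64(359), np.int64(370), np.int64(196), np.int64(213)) [ 0.5478 -0.2342  0.1197] angle 0.902
yaw -0.039 tilt 9.63 shift [-93.    2.6 114.2] turn -0.4013044936672418
```

Emit:
apply_moves:
  moves:
    - [[-12,0,0,0],[-8,0,0,0],[0,0,0,0],[0,0,25,0],[0,0,25,0],[0,0,25,0],[0,0,10,0],[0,0,0,0],[0,0,0,0],[0,0,0,0]]

```text
clock: 109.05
eef_pos: [0.4959, -0.2629, 0.1514]
tool_rot: [0.996, -0.021, -0.083, -0.007]
ft_force: [-0.8, -0.5, -0.0]
grip_width: -0.0002
```

```bash
python3 lv.py | grep -v V
python3 - <<'E'
from h import *
r=[]
for n,roi in (('top',(380,215,425,275)),('scene',(220,165,300,245))):
    q=cam(n)
    for ce,b,_ in blobs(q,(3,130,90),(18,255,255),4,roi): print(n,ce.round(1),b,onz(q,*ce,.1485).round(4)); r.append(ray(q,*ce))
if len(r)==2: print(tri(r))
E
```

```text
{'clock': 109.05, 'eef_pos': [0.4959, -0.2629, 0.1514], 'tool_rot': [0.9963, -0.021, -0.0826, -0.0066], 'ft_force': [-0.7751, -0.5043, -0.0262], 'grip_width': -0.0002, 'joint_pos': [-0.4581, 0.5362, 0.1755, 1.3656, -0.0577, 1.1593]}
zvec [-0.164  0.017]
handle [462.4 339.5] [ 430  300   65   89 4264] [ 0.5513 -0.2636  0.1484] angle 0.886
exp ptr [443.5 252.7]
ptr t 60 1158 [436.7 237.8] (np.int64(403), np.int64(458), np.int64(218), np.int64(259)) [ 0.5439 -0.2313  0.1203] angle 0.842
ptr t 140 480 [446.5 243.7] (np.int64(437), np.int64(456), np.int64(230), np.int64(257)) [ 0.5483 -0.2341  0.1196] angle 0.909
ptr t 165 456 [446.5 243.8] (np.int64(437), np.int64(456), np.int64(231), np.int64(257)) [ 0.5483 -0.2342  0.1196] angle 0.909
yaw -0.0413 tilt 9.47 shift [-69.6   2.1  28.4] turn -0.5323471492288884
top [397.8 234.6] [397 233   3   5  12] [ 0.5533 -0.2549  0.1485]
scene [243.8 200.3] [239 197  10   8  50] [ 0.5532 -0.2668  0.1485]
[ 0.55574174 -0.25733785  0.15420944]
```

Emit:
apply_moves:
  moves:
    - [[0,0,8,0],[8,0,-1,0],[8,0,-1.2,0],[4,0,-0.6,0],[0,0,0,0],[0,0,0,0],[0,0,0,0],[0,0,0,0],[0,0,0,0],[0,0,0,0]]

```text
clock: 110.2
eef_pos: [0.5177, -0.264, 0.1433]
tool_rot: [0.996, -0.021, -0.081, -0.006]
ft_force: [0.1, -1.0, -0.5]
grip_width: -0.0003
```

```bash
python3 -c "
from h import *
ins(0)"
```

```text
{'clock': 110.2, 'eef_pos': [0.5177, -0.264, 0.1433], 'tool_rot': [0.9965, -0.0207, -0.0812, -0.006], 'ft_force': [0.1419, -1.0008, -0.4995], 'grip_width': -0.0003, 'joint_pos': [-0.4441, 0.579, 0.2271, 1.3723, -0.0557, 1.1726]}
tool xy error base [ 102.8 -219.6] 36mm up [  97.1 -219.9] dz 31.3 zvec [-0.1617  0.0153] yaw -0.041
```

Emit:
apply_moves:
  moves:
    - [[5,0,-0.8,0],[4,0,-0.6,0],[-15,0,0,0],[-10,0,0,0],[0,0,-25,0],[0,0,-30,0],[0,0,-30,0],[10,0,-2,0],[15,0,-2,0],[0,0,0,0]]

```text
clock: 111.2
eef_pos: [0.5414, -0.2656, 0.2346]
tool_rot: [0.996, -0.021, -0.081, -0.006]
ft_force: [-0.1, -0.3, -0.1]
grip_width: -0.0003
```

```bash
python3 lv.py | grep -v V
```

```text
{'clock': 111.2, 'eef_pos': [0.5414, -0.2656, 0.2346], 'tool_rot': [0.9964, -0.0213, -0.0814, -0.0064], 'ft_force': [-0.1262, -0.2636, -0.087], 'grip_width': -0.0003, 'joint_pos': [-0.431, 0.5856, 0.4772, 1.6171, -0.053, 1.1866]}
zvec [-0.162  0.016]
handle [357.5 261.4] [ 340  235   37   55 1823] [ 0.552  -0.2656  0.1482] angle 0.894
exp ptr [353.1 208.7]
ptr t 60 297 [352.3 201.5] (np.int64(342), np.int64(360), np.int64(192), np.int64(212)) [ 0.5472 -0.2335  0.1198] angle 0.893
ptr t 140 201 [353.2 202.3] (np.int64(348), np.int64(359), np.int64(194), np.int64(211)) [ 0.5478 -0.234   0.1197] angle 0.901
ptr t 165 179 [353.4 202.5] (np.int64(348), np.int64(358), np.int64(194), np.int64(211)) [ 0.5479 -0.2342  0.1196] angle 0.903
yaw -0.0421 tilt 9.45 shift [-99.8   2.2 117.4] turn -0.5798597112125387
```

Run:
```python
from h import *
t=cam('top'); s=cam('scene')
def corn(q,roi):
    bb=blobs(q,(100,130,60),(130,255,255),200,roi); m=max(bb,key=lambda b:b[1][4])[2].astype(np.uint8)
    cs,_=cv2.findContours(m,cv2.RETR_EXTERNAL,cv2.CHAIN_APPROX_NONE); r=cv2.boxPoints(cv2.minAreaRect(max(cs,key=cv2.contourArea))); a=cv2.approxPolyDP(cv2.convexHull(max(cs,key=cv2.contourArea)),6,True)[:,0]; return a
for n,q,roi in (('top',t,(275,195,385,240)),('scene',s,(230,215,345,290))):
    a=corn(q,roi); print(n,[ (p.tolist(),onz(q,*p,.136)[:2].round(3).tolist()) for p in a])
print('expected',[mix(x,y,0)[:2].round(3).tolist() for x in(-.035,.035) for y in (-.135,.135)])
a0=cv2.imread('pics/top0.png'); d=cv2.absdiff(a0,t['color'][:,:,::-1].copy()).max(2)
for nm,(x0,y0,x1,y1) in dict(amber=(138,230,168,253),beakA=(204,178,232,206),beakB=(426,255,448,280),jar=(385,276,412,303),flask=(420,193,452,220),nb=(452,236,502,304),purple=(261,249,275,265),black=(265,280,282,295),orange=(220,300,236,313)).items(): print(nm,(d[y0:y1,x0:x1]>50).mean().round(3))
```

```text
top [([289, 203], [0.657, 0.082]), ([373, 204], [0.651, -0.181]), ([373, 226], [0.582, -0.18]), ([291, 224], [0.591, 0.077])]
scene [([242, 235], [0.653, -0.179]), ([259, 222], [0.586, -0.179]), ([332, 268], [0.601, 0.088]), ([314, 282], [0.666, 0.082])]
expected [[0.581, -0.182], [0.59, 0.088], [0.651, -0.184], [0.66, 0.086]]
amber 0.0
beakA 0.0
beakB 0.5
jar 0.543
flask 0.791
nb 0.0
purple 0.0
black 0.0
orange 0.0
```

Emit:
apply_moves:
  moves:
    - [[0,0,-20,0],[0,-30,-10,0],[0,-40,0,0],[-20,-40,0,0],[-30,-40,0,0],[-30,-40,0,0],[-30,-30,0,0],[-10,-10,0,0],[0,0,0,0],[0,0,0,0]]

```text
clock: 112.35
eef_pos: [0.4264, -0.0264, 0.2833]
tool_rot: [0.996, -0.025, -0.088, -0.008]
ft_force: [0.0, 0.8, -0.1]
grip_width: 0.0003
```

Run:
```python
from h import *
st(); t=cam('top')
a0=cv2.imread('pics/top0.png'); d=cv2.absdiff(a0,t['color'][:,:,::-1].copy()).max(2)
for nm,(x0,y0,x1,y1) in dict(beakB=(426,255,448,280),jar=(385,276,412,303),flask=(420,193,452,220),nb=(452,236,502,304)).items(): print(nm,(d[y0:y1,x0:x1]>50).mean().round(3))
for ce,b,_ in blobs(t,(3,130,90),(18,255,255),4,(380,215,425,275)): print('handle',ce,b,onz(t,*ce,.152).round(4))
b=[x for x in blobs(t,(100,130,60),(130,255,255),200,(275,195,385,240))]
for ce,q,m in b:
    ys,xs=np.nonzero(m); P=np.array([onz(t,x,y,.136)[:2] for x,y in zip(xs,ys)],np.float32); print('plate',q,cv2.minAreaRect(P))
workorder.job_done()
```

```text
{'clock': 112.35, 'eef_pos': [0.4264, -0.0264, 0.2833], 'tool_rot': [0.9958, -0.0246, -0.0878, -0.0084], 'ft_force': [0.0245, 0.8092, -0.072], 'grip_width': 0.0003, 'joint_pos': [-0.068, 0.2207, 0.0544, 1.5809, 0.0091, 1.5515]}
beakB 0.0
jar 0.0
flask 0.0
nb 0.0
handle [401.46969697 234.90909091] [397 232  10   7  66] [ 0.5519 -0.2656  0.152 ]
plate [ 288  202   86   25 1673] ((0.6226861476898193, -0.04756796360015869), (0.2670288383960724, 0.07249127328395844), 87.76051330566406)
the job is handed in; nothing more can be done
```

The job is done and handed in at about 112 s on the robot's clock, against the 210 s limit.

**Order of work:**
1. I gripped the speed lever first, but that tilted the tool and moved the lever only a little. I let go and pushed it to stop with closed fingers. It read 0.00 rad again just before the final swing.
2. All five sample vials went into rack cells 0–4.
3. The plate had been knocked aside while I was loading, so I measured it again. I then lowered it over both pins onto the end blocks.
4. I pushed the lever up to the pointer in small steps.

**Last checks:**
- **Vials:** the wrist camera found all five caps at their cells before the plate went on.
- **Plate:** a scene picture right after release showed it flat on both blocks with both pins through. At hand-in the top camera put it about 2 mm from where it should be, within calibration.
- **Lever:** the wrist camera read 0.894 rad against about 0.902 for the pointer, so they agree to about 0.5°. The last top-camera reading put the handle at the same spot.
- **Bystanders:** the amber bottle, beakers, flask, jar, notebook and the look-alikes showed no change in the top view.

**Disagreements:** the scene camera read positions 2–4 mm farther from the robot than the wrist camera, so I relied on the wrist. The tool also picked up a tilt of up to about 9.6°. I corrected it while loading the vials, and the rest came while pushing the lever at the end.

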